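Build up the roller shaft of a jar-labelling stand

ROBOT

A 6-joint arm with a two-finger parallel gripper is mounted at the origin on the work surface. World frame = base frame: x ahead of the robot, y to its left, z up, the work surface at z = 0. Lengths are in m, angles in rad, forces in N, time in s.
With the tool pointing down it reaches from about 0.35 to 0.85 m from the base axis. Payload 8.1 kg.
Tool frame: the origin (TCP) lies midway between the tips of the shut fingers; the grasp point (between the pads) lies 19 mm behind it (robot.tcp_to_grasp is the distance from the TCP to the grasp point, in m); z points along the fingers, y is the direction in which the jaws open and shut (so a half turn about z gives the same grasp; the last joint's range is limited). The gripper opens to 93 mm and grips with 3 to 60 N. Pads are 15 mm wide; open, the fingers measure 128 mm over their backs; the gripper's body (75 mm by 188 mm) begins 65 mm behind the grasp point.
Start: joints at [1.12, 0.13, 1.488, -0, 1.523, -0.085], TCP at [0.215, 0.56, 0.219] pointing down, gripper open.
Joint ranges: [-2.96, 2.96], [-0.89, 2.26], [0.02, 2.5], [-1.34, 4.48], [0, 2.73], [-2.66, 2.66]. Speed limits (rad/s): [2.39, 2.39, 2.79, 3.14, 3.14, 3.14].

INTERFACE

Orientations are given as a rotation vector (axis times angle).
In Python, from plant import robot gives the robot as it stands.
- The arm moves only by the tool send_rows, never from a script. Its argument "series" is a list of rows, each an object of numbers: "wx", "wy", "wz": the turn, a rotation vector about the world's x, y, z in rad; "dx", "dy", "dz": the shift along the world's x, y, z in cm; "fingers": the closure in counts, from 0 (fully open) to 255 (shut). In form: [{"wx": .., "wy": .., "wz": .., "dx": .., "dy": .., "dz": .., "fingers": ..}, ...]. A call has 1 to 20 rows; each row shifts and turns the pose as measured when the row begins; what a row does not reach is not made up. A row lasts 1/12 s, in which the tool goes at most 41.7 mm and 7.16 degrees, less where a joint would pass 70% of its speed; a pose out of reach is approached as far as the arm can. A call is refused whole if a number of a shift passes 4.17 or a number of a turn 0.125, either way. A call with a gripper value outside its range is refused whole. The fingers move at their own pace and stop on an object; "newtons" is the grip in N (left out, the last holds). Time passes only in rows, so rows that do not move let the fingers close. It gives the time, the measured TCP pose, the force and the opening at its end, in the units of the state.
- robot.read_state(): the state, without advancing time (a new reading comes with each control period).
- robot.read_camera(name): name is "side" or "top" or "wrist"; returns the picture (384x512x3 uint8, red, green, blue); there is no depth.
- robot.camera_info(name): a dict with "intrinsics" (3x3 intrinsics, pixels), "extrinsics" (4x4, takes a point from world to camera coordinates); the wrist camera has in their place "tool_from_camera" (4x4, takes a point from camera to tool coordinates, whose origin is the TCP and whose axes are the flange's). Camera axes: x right, y up, looking along -z (the intrinsics and any distortion apply to the point x, -y, -z); pixel columns grow to the right and rows downward; lengths in m; the calibration is good to about 2 mm. A picture is of the moment at which its call begins: read the wrist's pose just before it. camera_info takes no time and is no camera call.
- robot.close_job(): hands the job in, once; it reports no verdict.
The state is a dict: "t": time; "q": joint angles; "dq": joint speeds; "joint_torque": joint torques, N m; "tool_pos": TCP position; "orientation": TCP orientation; "force": force on the tool from outside, world axes, zero at the start; "wrist_torque": the same for the moment, N m; "opening": finger opening in m.
Only numpy, scipy, OpenCV 4.12 (cv2) and the standard library are available. Lean on these libraries where they do the work, as an engineer would, in place of code of your own. Each camera call takes 0.05 s, during which the arm holds its last target.

TASK

Build up the shaft of the jar-labelling stand: slide the wide roller onto it first, up to the stop collar, then the narrow roller, then the end cap, and press the cap home with a steady push of about 15 N for a second so that collar, rollers and cap sit tight together without gaps. Never push anything harder than 25 N, let go of everything at the end, and leave the two loose jars beside the work where they are.

Things in the scene. Friction and masses are not known exactly. Their poses are not given: they have to be found in the camera images.
- stand: White box-shaped stand, 100 x 130 x 155 mm, fixed to the table, with a level steel shaft standing out of one face. Origin on the table under that face; x runs along the shaft from housing to tip, z is up. Shaft 16 mm in diameter, axis 130 mm above the table.
- shaft_tip (a point): Centre of the end of the shaft, 135 mm from the housing face; same axes as the stand. The last 10 mm taper to a 7 mm end.
- shaft_root (a point): Where the shaft's axis meets the housing face. A dark stop collar, 28 mm in diameter, is clamped on the shaft where the last user left it: its front, against which the wide roller seats, lies anywhere from 24 to 44 mm out from here. It is not measured and does not give, so feel for it.
- strip (a point): Highest point of a sprung steel strip along the top of the shaft, 105 to 125 mm from the housing face. Its 4 mm hump gives way as a part slides over it and drags on the part with roughly 2 to 9 N; that is not yet the seat. It lies clear of the seated rollers and keeps the cap on.
- wide_roller: Wide roller: grey plastic tube, 44 mm in diameter, 40 mm long, 70 to 120 g. Bore of 19 mm right through along its x axis; origin at its centre. Either way round. Starts in a long white V-shaped rail, axis level, centre 37 mm above the table; can be taken from above across its diameter, the rail being narrower (33 mm). The order along the rail varies.
- narrow_roller: Narrow roller: grey plastic disc, 56 mm in diameter, 20 mm long, 60 to 105 g. Bore of 19 mm right through along its x axis; origin at its centre. Either way round. Starts in a long white V-shaped rail, axis level, centre 44 mm above the table; can be taken from above across its diameter.
- end_cap: End cap: aluminium tube closed at one end, 36 mm in diameter, 61 mm long, 70 to 110 g. x points from open mouth to closed end; origin at mid-length on the axis. Bore 19 mm, 54 mm deep: it meets the narrow roller before the tip meets its bottom. Starts in that rail, axis level, 33 mm above the table, x within 0.45 rad of the stand's x; taken from above across its diameter.
- jar_near: Small amber jar with a gold-coloured cap, 41 mm diameter, 56 mm tall, standing loose on the near side; origin under its centre. Leave alone.
- jar_far: A like jar, standing loose beyond the work. Leave alone.
Things that resemble listed ones, but are neither listed nor needed, are in the scene too. Leave any green or purple look-alike of the end_cap alone.

How it is judged:
On the way, in this order (a step that is already met when the one before it is completed fails the run):
1. the wide roller is on the shaft, beyond the strip (x of wide_roller in the frame of stand between 0.042 and 0.076 m and y of wide_roller in the frame of stand between -0.004 and 0.004 m and z of wide_roller in the frame of stand between 0.126 and 0.134 m and angle between the x axis of wide_roller and the x axis of stand, either way round below 0.09 rad), for 0.1 s.
2. the narrow roller is on the shaft after the wide one (all of step 1 and x of narrow_roller in the frame of stand between 0.072 and 0.106 m and y of narrow_roller in the frame of stand between -0.004 and 0.004 m and z of narrow_roller in the frame of stand between 0.126 and 0.134 m and angle between the x axis of narrow_roller and the x axis of stand, either way round below 0.09 rad), for 0.1 s.
3. the cap is on the shaft and presses the stack against the stop collar with at least 6 N (x of end_cap in the frame of stand between 0.1105 and 0.138 m and y of end_cap in the frame of stand between -0.004 and 0.004 m and z of end_cap in the frame of stand between 0.126 and 0.134 m and angle between the x axis of end_cap and the x axis of stand, either way round below 0.09 rad and contact force between end_cap and narrow_roller above 6 N and contact force between narrow_roller and wide_roller above 6 N), for 0.2 s.
At the end, for the whole second after the job is handed in: Wide roller, narrow roller and cap on the shaft in that order, at rest, each within 4 mm of its axis and 0.09 rad of its direction; their centres 42-66, 72-96 and 112.5-136.5 mm from the housing face; gaps between neighbours at most 2.5 mm (centres at most 32.5 and 43 mm apart) (x of wide_roller in the frame of stand between 0.042 and 0.066 m and y of wide_roller in the frame of stand between -0.004 and 0.004 m and z of wide_roller in the frame of stand between 0.126 and 0.134 m and angle between the x axis of each of wide_roller, narrow_roller, end_cap and the x axis of stand, either way round below 0.09 rad and x of narrow_roller in the frame of stand between 0.072 and 0.096 m and y of narrow_roller in the frame of stand between -0.004 and 0.004 m and z of narrow_roller in the frame of stand between 0.126 and 0.134 m and x of end_cap in the frame of stand between 0.1125 and 0.1365 m and y of end_cap in the frame of stand between -0.004 and 0.004 m and z of end_cap in the frame of stand between 0.126 and 0.134 m and distance between wide_roller and narrow_roller below 0.0325 m and distance between narrow_roller and end_cap below 0.043 m and linear speed of each of wide_roller, narrow_roller, end_cap below 0.01 m/s); the robot touches nothing.
It fails at once if two of the parts, or a part and the stand, are pushed together harder than 25 N (contact force between any of wide_roller, narrow_roller, end_cap and stand above 25 N or contact force between narrow_roller and wide_roller above 25 N or contact force between end_cap and narrow_roller above 25 N).
It fails at once if the robot's arm or fingers hit the stand harder than 25 N (contact force between any of the arm, the fingers and stand above 25 N).
It fails at once if a jar is moved by more than 20 mm (distance of any of jar_near, jar_far from where it was at the start of the episode above 0.02 m).
It also fails if it takes over 72 s, if anything falls off the work surface, if the arm or the gripper's body presses on something with over 40 N, if the wrist force passes 120 N, or if a joint passes its speed limit or range.

## Working session

There is one attempt and no reset: what is moved stays moved. The work goes in short steps, Python scripts to look and compute and a tool call to move; the robot and the scene stay as the last step left them, time stands still between calls to the robot, and variables do not carry over. Pictures are saved under pics/ and viewed, and the job is handed in when it is done.

Besides the shell and the picture viewer there is one more tool, called after "Request:" as a command line: name --argument value ..., lists and objects as JSON in quotes. send_rows: Moves the arm, as the interface text tells. Its arguments: {"type":"object","properties":{"series":{"type":"array","items":{"type":"object","properties":{"wx":{"type":"number"},"wy":{"type":"number"},"wz":{"type":"number"},"dx":{"type":"number"},"dy":{"type":"number"},"dz":{"type":"number"},"fingers":{"type":"number"}}}},"newtons":{"type":"number"}},"required":["series"]}

```bash
ls; mkdir -p pics; python3 - <<'E'
from plant import robot
import cv2, numpy as np
np.set_printoptions(precision=4,suppress=True)
s=robot.read_state(); print(s)
for n in ["side","top","wrist"]:
    im=robot.read_camera(n); cv2.imwrite(f"pics/{n}0.png",im[:,:,::-1]); 
    ci=robot.camera_info(n); print(n,ci)
print([a for a in dir(robot) if a[0]!='_'], robot.tcp_to_grasp)
E
```

```text
pics
{'t': 0.0, 'q': array([ 1.1196,  0.1312,  1.4893, -0.    ,  1.523 , -0.0854]), 'dq': array([ 0.0011, -0.0001,  0.0011,  0.0002,  0.0001, -0.0008]), 'joint_torque': array([  0.0012, -55.9813, -49.1778,   0.0771,   0.0347,  -0.0001]), 'tool_pos': array([0.2144, 0.5598, 0.2176]), 'orientation': array([-0.5713, -3.0887,  0.0028]), 'force': array([0.1355, 0.3788, 0.1126]), 'wrist_torque': array([0.0476, 0.0186, 0.0457]), 'opening': 0.09258338401622991}
side {'intrinsics': array([[387.1678,   0.    , 256.2782],
       [  0.    , 387.1678, 192.3428],
       [  0.    ,   0.    ,   1.    ]]), 'extrinsics': array([[-0.9971, -0.0754,  0.0079,  0.5319],
       [ 0.0488, -0.5595,  0.8274, -0.1608],
       [-0.058 ,  0.8254,  0.5616, -0.987 ],
       [ 0.    ,  0.    ,  0.    ,  1.    ]])}
top {'intrinsics': array([[381.1389,   0.    , 253.8387],
       [  0.    , 381.1389, 191.3328],
       [  0.    ,   0.    ,   1.    ]]), 'extrinsics': array([[ 0.001 , -1.    ,  0.0003, -0.0606],
       [ 0.984 ,  0.001 ,  0.178 , -0.5388],
       [-0.178 ,  0.0001,  0.984 , -0.818 ],
       [ 0.    ,  0.    ,  0.    ,  1.    ]])}
wrist {'intrinsics': array([[298.713 ,   0.    , 255.648 ],
       [  0.    , 298.713 , 195.6181],
       [  0.    ,   0.    ,   1.    ]]), 'tool_from_camera': array([[-0.0003,  0.9686,  0.2485,  0.069 ],
       [ 1.    ,  0.0003,  0.0001, -0.0008],
       [-0.    ,  0.2485, -0.9686, -0.1656],
       [ 0.    ,  0.    ,  0.    ,  1.    ]])}
['IKError', 'camera_info', 'close_job', 'read_camera', 'read_state', 'tcp_to_grasp'] 0.0188
```

View pics/side0.png

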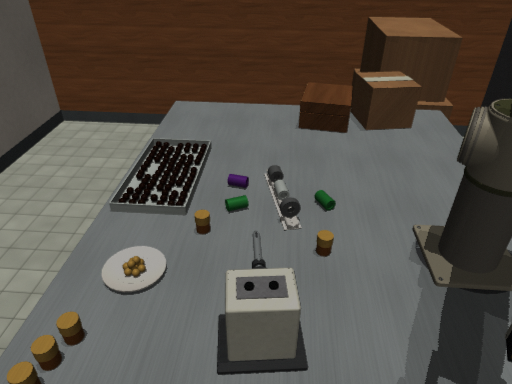

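View pics/top0.png

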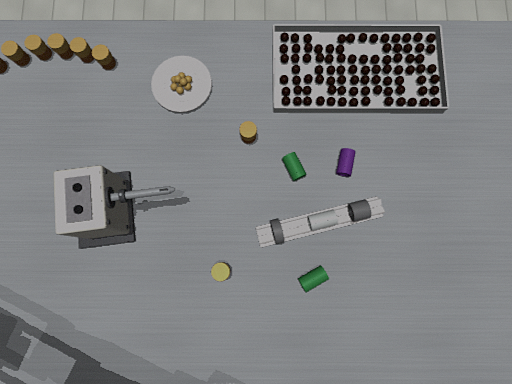

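View pics/wrist0.png

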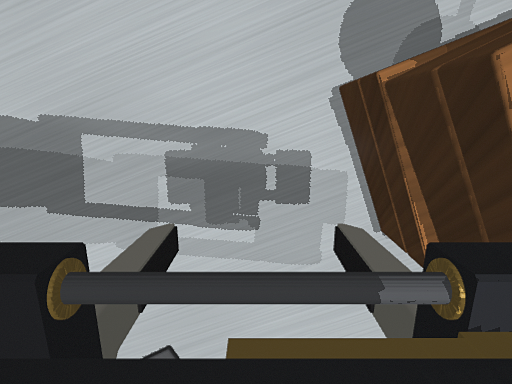

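The top view shows the stand at about (80,200) with its shaft tip at (172,190). In the rail are a dark disc at (278,232), a light aluminium tube at (323,219) and a dark wide tube at (360,210). Two green tubes and a purple one are the look-alikes. I'll enlarge these areas to confirm.

```bash
python3 - <<'E'
import cv2
t=cv2.imread('pics/top0.png'); s=cv2.imread('pics/side0.png')
cv2.imwrite('pics/c1.png',cv2.resize(t[150:300,50:200],None,fx=4,fy=4,interpolation=cv2.INTER_CUBIC))
cv2.imwrite('pics/c2.png',cv2.resize(t[185:260,245:395],None,fx=5,fy=5,interpolation=cv2.INTER_CUBIC))
cv2.imwrite('pics/c3.png',cv2.resize(s[155:285,220:350],None,fx=4.5,fy=4.5,interpolation=cv2.INTER_CUBIC))
E
```

```text
(no output)
```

View pics/c1.png

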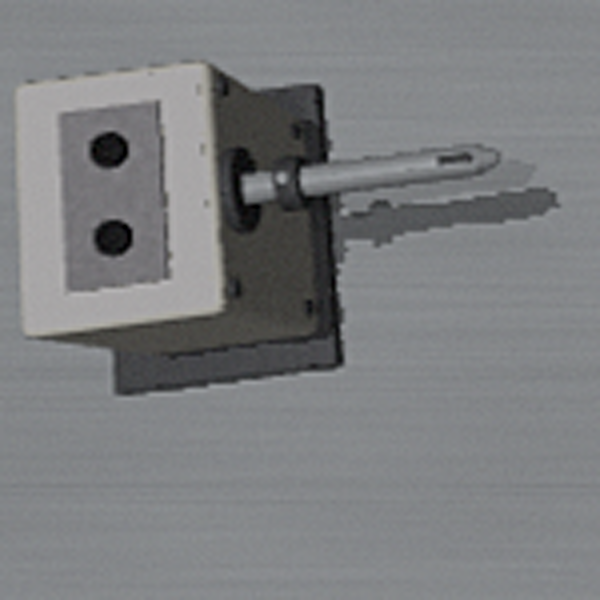

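View pics/c2.png

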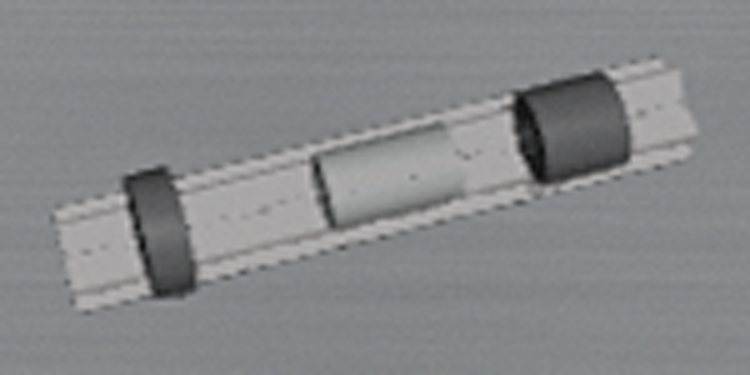

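View pics/c3.png

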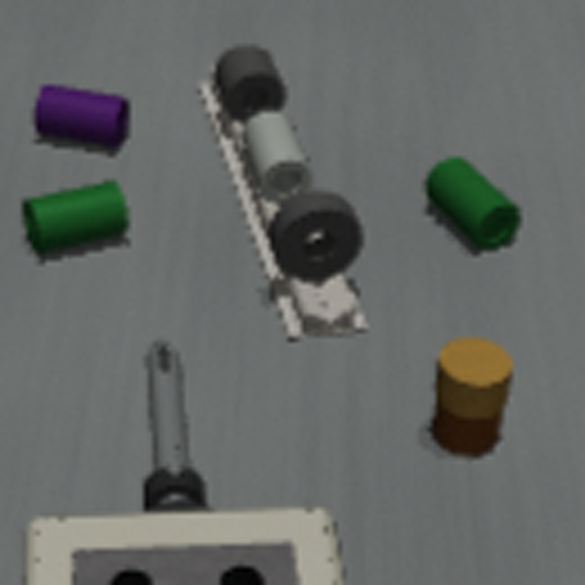

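```bash
cat > h.py <<'E'
import numpy as np, cv2
from plant import robot
from scipy.spatial.transform import Rotation as Ro
np.set_printoptions(precision=4,suppress=True)
def cam(n):
    ci=robot.camera_info(n);K=np.array(ci['intrinsics'])
    if n=='wrist':
        s=robot.read_state();T=np.eye(4);T[:3,:3]=Ro.from_rotvec(s['orientation']).as_matrix();T[:3,3]=s['tool_pos']
        W=T@np.array(ci['tool_from_camera'])   # cam->world
    else: W=np.linalg.inv(np.array(ci['extrinsics']))
    return K,W
def ray(c,px):
    K,W=c;px=np.atleast_2d(px).astype(float)
    d=np.c_[(px[:,0]-K[0,2])/K[0,0],-(px[:,1]-K[1,2])/K[1,1],-np.ones(len(px))]
    return W[:3,3],d@W[:3,:3].T
def onz(c,px,z):
    o,d=ray(c,px);return o+d*((z-o[2])/d[:,2])[:,None]
def proj(c,P):
    K,W=c;P=np.atleast_2d(P);q=(P-W[:3,3])@W[:3,:3]
    return np.c_[K[0,0]*q[:,0]/-q[:,2]+K[0,2],K[1,1]*-q[:,1]/-q[:,2]+K[1,2]]
def tri(c1,p1,c2,p2):
    A=np.zeros((3,3));b=np.zeros(3)
    for c,p in((c1,p1),(c2,p2)):
        o,d=ray(c,p);d=d[0]/np.linalg.norm(d[0]);M=np.eye(3)-np.outer(d,d);A+=M;b+=M@o
    return np.linalg.solve(A,b)
E
python3 - <<'E'
from h import *
t=cv2.imread('pics/top0.png');c=cam('top');cs=cam('side')
# stand top corners at z=.155  (crop/4+offset)
pts=np.array([[14,88],[208,64],[223,310],[28,335]])/4+[50,150]
P=onz(c,pts,.155);print(P)
for i in range(4):
    d=P[(i+1)%4]-P[i];print(np.linalg.norm(d),np.degrees(np.arctan2(d[1],d[0])))
g=t[185:200,130:180].mean(2)
for r in range(183,203): print(r,[int(t[r,k].mean()) for k in range(116,180,3)])
print(robot.read_state()['t'])
E
```

```text
[[0.5585 0.3421 0.155 ]
 [0.571  0.2456 0.155 ]
 [0.4474 0.2294 0.155 ]
 [0.4351 0.3236 0.155 ]]
0.09723755988605358 -82.62094083748545
0.12471552207693486 -172.52576021711374
0.09495677636488858 97.42255099635982
0.12481222945970342 8.521261136312132
183 [62, 64, 55, 44, 45, 74, 138, 138, 136, 139, 136, 139, 138, 138, 137, 140, 142, 141, 138, 144, 139, 141]
184 [61, 63, 62, 50, 44, 54, 139, 138, 139, 138, 136, 137, 137, 137, 137, 136, 134, 137, 136, 133, 135, 132]
185 [60, 63, 61, 58, 44, 44, 143, 139, 137, 134, 137, 135, 138, 136, 138, 137, 137, 136, 135, 138, 135, 134]
186 [61, 60, 55, 63, 42, 43, 144, 140, 139, 141, 138, 140, 139, 138, 138, 138, 115, 111, 107, 138, 136, 133]
187 [61, 64, 65, 65, 41, 41, 140, 136, 137, 137, 135, 132, 134, 110, 98, 101, 113, 122, 104, 107, 138, 136]
188 [60, 63, 56, 63, 46, 21, 142, 143, 140, 138, 139, 102, 105, 108, 123, 130, 101, 97, 124, 119, 141, 135]
189 [58, 55, 38, 30, 40, 25, 134, 133, 123, 108, 104, 115, 122, 130, 136, 53, 55, 48, 126, 123, 136, 133]
190 [60, 49, 52, 5, 48, 46, 98, 105, 110, 118, 126, 132, 136, 142, 160, 69, 94, 89, 117, 1
[... 589 characters left out ...]
25, 125, 116, 109, 99, 83, 76, 93, 122, 128, 126, 121, 118, 119, 119, 119, 118, 119]
197 [134, 55, 68, 74, 113, 108, 90, 80, 92, 101, 126, 126, 124, 125, 124, 121, 120, 124, 123, 126, 120, 139]
198 [120, 68, 64, 33, 86, 56, 49, 123, 128, 128, 125, 122, 125, 121, 120, 125, 125, 141, 140, 142, 86, 85]
199 [102, 56, 54, 18, 18, 6, 68, 127, 124, 122, 120, 124, 121, 127, 125, 144, 138, 142, 83, 82, 88, 88]
200 [63, 45, 47, 31, 29, 13, 67, 121, 123, 87, 59, 121, 117, 138, 135, 136, 76, 78, 85, 87, 84, 90]
201 [59, 57, 35, 32, 29, 17, 65, 119, 122, 62, 65, 106, 83, 75, 79, 78, 86, 87, 85, 86, 87, 87]
202 [60, 58, 28, 49, 33, 23, 68, 125, 120, 81, 88, 86, 85, 89, 86, 86, 83, 88, 86, 88, 83, 85]
0.15
```

```bash
python3 - <<'E'
from h import *
t=cv2.imread('pics/top0.png').astype(float).mean(2);c=cam('top');cs=cam('side')
E=[]
for k in range(134,166):
    col=t[180:202,k]; 
    d=np.diff(col); u=None
    # upper: first strong drop; lower: strongest rise after
    i=np.argmin(d[:11]); j=np.argmax(np.where(np.arange(len(d))>i+5,d,-99)[:20])
    E.append((k,180+i+.5,180+j+.5))
E=np.array(E);print(E[:,2]-E[:,1])
from numpy.polynomial import polynomial as Pn
def rob(x,y):
    m=np.ones(len(x),bool)
    for _ in range(5):
        p=np.polyfit(x[m],y[m],1);r=abs(y-np.polyval(p,x));m=r<1
    return p,m.sum()
pu,nu=rob(E[:,0],E[:,1]);pl,nl=rob(E[:,0],E[:,2]);print(pu,nu,pl,nl)
ks=np.array([136,162.]);mid=(np.polyval(pu,ks)+np.polyval(pl,ks))/2
A=onz(c,np.c_[ks,mid],.13);print(A);d=A[1]-A[0];print(np.degrees(np.arctan2(d[1],d[0])))
s=cv2.imread('pics/side0.png')
for y in (234,240,246,252,258): print(y,[int(v) for v in s[y,246:272].mean(1)])
yaw=np.radians(-82.5);root=np.array([.509,.2375,.13]);u=np.array([np.cos(yaw),np.sin(yaw),0])
print(proj(c,[root,root+.135*u]),proj(cs,[root,root+.135*u]))
E
```

```text
[9. 9. 9. 8. 8. 8. 9. 9. 9. 9. 8. 8. 8. 8. 8. 9. 9. 9. 8. 8. 8. 9. 9. 9.
 9. 9. 6. 6. 6. 6. 6. 6.]
[ -0.1333 207.6487] 26 [ -0.131 215.873] 32
[[0.5187 0.1819 0.13  ]
 [0.5259 0.1288 0.13  ]]
-82.24115710191566
234 [111, 113, 113, 110, 111, 106, 85, 78, 91, 70, 51, 70, 89, 84, 110, 108, 109, 109, 111, 110, 109, 109, 109, 110, 108, 111]
240 [112, 112, 109, 110, 111, 112, 103, 68, 90, 103, 107, 104, 98, 86, 87, 111, 109, 111, 110, 111, 110, 110, 110, 109, 108, 111]
246 [111, 108, 109, 112, 112, 112, 103, 70, 80, 98, 106, 107, 101, 92, 83, 108, 112, 111, 111, 109, 111, 112, 111, 110, 110, 111]
252 [107, 109, 111, 113, 113, 112, 113, 102, 69, 92, 104, 108, 104, 100, 86, 80, 110, 111, 111, 111, 111, 109, 110, 109, 110, 110]
258 [109, 110, 111, 111, 111, 110, 109, 104, 73, 79, 88, 90, 106, 100, 77, 77, 88, 108, 110, 110, 111, 109, 109, 110, 110, 108]
[[108.5724 198.414 ]
 [174.2453 190.0212]] [[260.1428 275.8848]
 [256.2693 230.8956]]
```

```bash
python3 - <<'E'
from h import *
c=cam('top');cs=cam('side')
off=np.array([245,185])
def w(p,z): return onz(c,np.array(p)/5+off-0.4,z)
# corners: disc top edges silhouettes ; use corners of rectangle
print('disc',w([[125,178],[168,168],[194,287],[152,297]],.044))
print('cap',w([[314,155],[452,125],[466,195],[334,226]],.033))
print('wide',w([[517,97],[602,72],[630,155],[543,182]],.037))
print('rail',w([[52,213],[660,58],[698,150],[75,310]],.02))
for n,z,p in(('disc',.044,[[125,178],[168,168],[194,287],[152,297]]),('cap',.033,[[314,155],[452,125],[466,195],[334,226]]),('wide',.037,[[517,97],[602,72],[630,155],[543,182]])):
    P=w(p,z);d=P[1]-P[0]+P[2]-P[3];print(n,P.mean(0),np.degrees(np.arctan2(d[1],d[0])),proj(cs,P.mean(0)))
R=w([[52,213],[660,58],[698,150],[75,310]],.02);d=R[1]-R[0]+R[2]-R[3];print(np.degrees(np.arctan2(d[1],d[0])))
print('jars',onz(c,[[220,272],[249,130]],.056))
E
```

```text
disc [[ 0.4735 -0.0956  0.044 ]
 [ 0.4781 -0.1151  0.044 ]
 [ 0.4248 -0.1261  0.044 ]
 [ 0.4204 -0.1073  0.044 ]]
cap [[ 0.4853 -0.1827  0.033 ]
 [ 0.4992 -0.2463  0.033 ]
 [ 0.4671 -0.2515  0.033 ]
 [ 0.4529 -0.191   0.033 ]]
wide [[ 0.5116 -0.2757  0.037 ]
 [ 0.5233 -0.3152  0.037 ]
 [ 0.485  -0.326   0.037 ]
 [ 0.4726 -0.2858  0.037 ]]
rail [[ 0.4598 -0.0628  0.02  ]
 [ 0.5327 -0.3478  0.02  ]
 [ 0.4893 -0.363   0.02  ]
 [ 0.4154 -0.0734  0.02  ]]
disc [ 0.4492 -0.111   0.044 ] -76.7666904547683 [[289.5117 206.8045]]
cap [ 0.4761 -0.2179  0.033 ] -77.2691341247893 [[280.5827 188.5106]]
wide [ 0.4981 -0.3007  0.037 ] -73.24440152280137 [[274.3851 172.9191]]
-75.66811131542423
jars [[ 0.3595  0.0132  0.056 ]
 [ 0.6821 -0.0487  0.056 ]]
```

Request:
send_rows --series '[{"dx":2.2,"dy":-3.3,"dz":1,"wz":-0.12},{"dx":2.2,"dy":-3.3,"dz":1,"wz":-0.12},{"dx":2.2,"dy":-3.3,"dz":1,"wz":-0.12},{"dx":2.2,"dy":-3.3,"wz":-0.12},{"dx":2.2,"dy":-3.3,"wz":-0.12},{"dx":2.2,"dy":-3.3,"wz":-0.12},{"dx":2.2,"dy":-3.3,"wz":-0.12},{"dx":2.2,"dy":-3.3,"wz":-0.12},{"dx":2.2,"dy":-3.3,"wz":-0.12},{"dx":2.2,"dy":-3.3},{"dx":2.2,"dy":-3.3},{"dx":2.2,"dy":-3.3},{"dx":2.2,"dy":-3.3},{"dx":2.0,"dy":-3.0,"dz":-1}]'

```text
schema error: expected keys wx, wy, wz, dx, dy, dz, fingers
```

```bash
cat >> h.py <<'E'
def st():
    s=robot.read_state();R=Ro.from_rotvec(s['orientation']).as_matrix()
    print('t %.2f pos'%s['t'],s['tool_pos'],'yaw(toolx) %.2f zdir'%(np.degrees(np.arctan2(R[1,0],R[0,0]))),R[:,2],'F',s['force'],'open %.4f'%s['opening'],'q',s['q']);return s,R
E
python3 -c "
from h import *
st()"
```

```text
t 0.15 pos [0.2144 0.5599 0.2178] yaw(toolx) 159.04 zdir [-0.0006 -0.0013 -1.    ] F [-0.1548 -0.2163  0.5023] open 0.0936 q [ 1.1196  0.131   1.489  -0.      1.523  -0.0854]
```

All the keys are required in every row.

Request:
send_rows --series '[{"dx":2.2,"dy":-3.3,"dz":1,"wx":0,"wy":0,"wz":-0.12,"fingers":0},{"dx":2.2,"dy":-3.3,"dz":1,"wx":0,"wy":0,"wz":-0.12,"fingers":0},{"dx":2.2,"dy":-3.3,"dz":1,"wx":0,"wy":0,"wz":-0.12,"fingers":0},{"dx":2.2,"dy":-3.3,"dz":0,"wx":0,"wy":0,"wz":-0.12,"fingers":0},{"dx":2.2,"dy":-3.3,"dz":0,"wx":0,"wy":0,"wz":-0.12,"fingers":0},{"dx":2.2,"dy":-3.3,"dz":0,"wx":0,"wy":0,"wz":-0.12,"fingers":0},{"dx":2.2,"dy":-3.3,"dz":0,"wx":0,"wy":0,"wz":-0.12,"fingers":0},{"dx":2.2,"dy":-3.3,"dz":0,"wx":0,"wy":0,"wz":-0.12,"fingers":0},{"dx":2.2,"dy":-3.3,"dz":0,"wx":0,"wy":0,"wz":-0.12,"fingers":0},{"dx":2.2,"dy":-3.3,"dz":0,"wx":0,"wy":0,"wz":0,"fingers":0},{"dx":2.2,"dy":-3.3,"dz":0,"wx":0,"wy":0,"wz":0,"fingers":0},{"dx":2.2,"dy":-3.3,"dz":0,"wx":0,"wy":0,"wz":0,"fingers":0}]'

```text
t: 1.15
tool_pos: [0.4785, 0.149, 0.2436]
orientation: [-2.12, -2.309, 0.005]
force: [0.9, 1.0, 0.1]
opening: 0.0933
```

```bash
python3 -c "
from h import *
st()"
```

```text
t 1.15 pos [0.4785 0.149  0.2436] yaw(toolx) 94.88 zdir [-0.0074  0.0024 -1.    ] F [0.9487 1.0228 0.1359] open 0.0933 q [ 0.1966 -0.1425  1.7147  0.0038  1.5762  0.1114]
```

Request:
send_rows --series '[{"dx":2.1,"dy":-2.4,"dz":-1,"wx":0,"wy":0,"wz":0.04,"fingers":0},{"dx":2.0,"dy":-2.2,"dz":-1,"wx":0,"wy":0,"wz":0,"fingers":0},{"dx":0,"dy":0,"dz":0,"wx":0,"wy":0,"wz":0,"fingers":0}]'

```text
t: 1.4
tool_pos: [0.5239, 0.0934, 0.2231]
orientation: [-2.081, -2.348, 0.005]
force: [0.6, -0.4, -0.7]
opening: 0.0932
```

```bash
python3 -c "
from h import *
st()
im=robot.read_camera('wrist');cv2.imwrite('pics/w1.png',im[:,:,::-1]); st()"
```

```text
t 1.40 pos [0.5239 0.0934 0.2231] yaw(toolx) 96.89 zdir [-0.0051  0.0002 -1.    ] F [ 0.569  -0.3865 -0.7448] open 0.0932 q [ 0.0797 -0.0503  1.6657  0.0006  1.5313 -0.0406]
t 1.45 pos [0.5229 0.0951 0.2238] yaw(toolx) 96.90 zdir [-0.0056  0.0013 -1.    ] F [-0.4227 -0.2759  0.2638] open 0.0928 q [ 0.0822 -0.0522  1.6662  0.0017  1.5331 -0.0384]
```

View pics/w1.png

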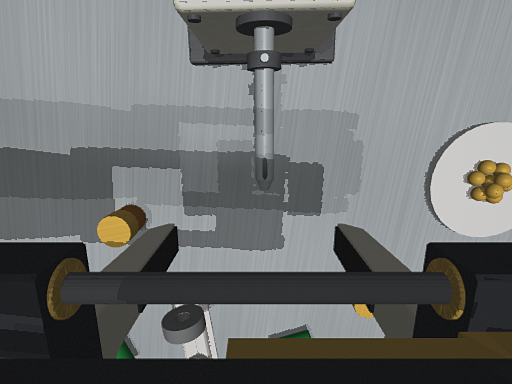

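The wrist view shows the shaft nearly vertical at column ~264, from the flange at (264,22) past the collar at (264,60) to the tip at (264,190). I'll measure it with the arm settled.

```bash
cat > shaft.py <<'E'
from h import *
def shaft(name,r0,r1,x0=230,x1=300):
    c=cam('wrist');st();im=robot.read_camera('wrist');cv2.imwrite('pics/'+name,im[:,:,::-1])
    g=cv2.GaussianBlur(im.astype(np.float32).mean(2),(1,5),0)
    return c,im,g
E
python3 - <<'E'
from shaft import *
c,im,g=shaft('w2.png',0,0)
b=im[10:200,225:305,::-1];cv2.imwrite('pics/w2c.png',cv2.resize(b,None,fx=3,fy=3,interpolation=cv2.INTER_NEAREST))
for r in range(70,195,8): print(r,[int(v) for v in g[r,246:282]])
E
```

```text
t 1.45 pos [0.5229 0.0951 0.2238] yaw(toolx) 96.90 zdir [-0.0056  0.0013 -1.    ] F [-0.4227 -0.2759  0.2638] open 0.0928 q [ 0.0822 -0.0522  1.6662  0.0017  1.5331 -0.0384]
70 [104, 111, 49, 41, 45, 47, 47, 49, 46, 43, 48, 52, 53, 57, 59, 60, 62, 51, 53, 93, 87, 89, 81, 72, 66, 69, 53, 51, 43, 38, 38, 39, 39, 38, 39, 26]
78 [156, 157, 159, 158, 156, 157, 159, 159, 126, 83, 97, 115, 134, 142, 146, 149, 158, 166, 181, 201, 185, 169, 158, 150, 146, 139, 131, 117, 84, 142, 144, 145, 146, 143, 141, 139]
86 [156, 161, 163, 124, 117, 146, 109, 106, 104, 80, 98, 115, 132, 142, 147, 150, 151, 166, 181, 202, 186, 169, 158, 151, 146, 139, 130, 115, 94, 142, 146, 146, 143, 141, 137, 139]
94 [158, 159, 160, 129, 103, 97, 100, 102, 104, 78, 95, 115, 132, 141, 146, 151, 142, 166, 181, 202, 180, 168, 159, 151, 146, 139, 130, 115, 98, 143, 147, 142, 140, 137, 139, 148]
102 [158, 155, 157, 156, 155, 157, 160, 146, 144, 93, 93, 113, 131, 140, 146, 149, 157, 166, 181, 201, 187, 169, 159, 151, 146, 138, 130, 115, 94, 144, 143, 140, 137, 140, 140, 157]
110 [135, 143, 144, 141, 144, 145, 146, 153, 95, 70,
[... 1102 characters left out ...]
, 89, 88, 103, 105, 108, 110, 109, 110, 107, 102, 119, 116, 110, 101, 87, 88, 89, 91, 91, 91, 91, 88]
166 [87, 87, 86, 86, 85, 102, 107, 99, 86, 89, 75, 72, 76, 82, 84, 84, 88, 68, 51, 51, 52, 45, 82, 87, 85, 82, 80, 75, 71, 86, 89, 88, 88, 87, 87, 87]
174 [84, 84, 84, 86, 85, 83, 104, 92, 85, 88, 73, 68, 73, 80, 81, 82, 86, 63, 41, 42, 42, 36, 67, 85, 83, 80, 77, 71, 72, 86, 87, 87, 86, 85, 85, 85]
182 [83, 84, 85, 85, 86, 83, 83, 84, 86, 84, 85, 73, 65, 69, 72, 76, 77, 80, 79, 73, 71, 80, 80, 79, 77, 72, 68, 65, 85, 86, 87, 85, 84, 85, 85, 84]
190 [84, 86, 85, 86, 84, 87, 89, 91, 90, 90, 85, 83, 83, 97, 89, 79, 73, 75, 76, 77, 76, 74, 70, 68, 80, 84, 86, 86, 85, 85, 91, 90, 84, 84, 84, 83]
```

View pics/w2c.png

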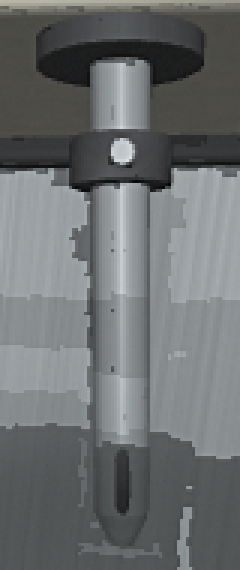

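```bash
python3 - <<'E'
from h import *
im=cv2.imread('pics/w2.png');
c=cam('wrist')
P=onz(c,[[264.4,78],[264.5,110],[264.8,142],[265.0,174],[264.6,191.5],[264.4,32],[264,71.5]],.13);print(P)
d=P[3]-P[0];print(np.degrees(np.arctan2(d[1],d[0])))
# edges width
for r,a,b in((78,254.4,274.4),(174,255.6,274.5)): 
    Q=onz(c,[[a,r],[b,r]],.13);print(np.linalg.norm(Q[1]-Q[0]))
st()
# rail disc
print(onz(c,[[184,322]],.06))
E
```

```text
[[0.516  0.1975 0.13  ]
 [0.5193 0.1725 0.13  ]
 [0.5229 0.1463 0.13  ]
 [0.5267 0.1187 0.13  ]
 [0.5284 0.1029 0.13  ]
 [0.5116 0.2313 0.13  ]
 [0.515  0.2024 0.13  ]]
-82.25162413756121
0.016343456930692866
0.016681500936870812
t 1.50 pos [0.5223 0.0967 0.2245] yaw(toolx) 96.97 zdir [-0.0052  0.0021 -1.    ] F [ 0.3487  0.9197 -0.3328] open 0.0928 q [ 0.0848 -0.0538  1.6665  0.0025  1.534  -0.0369]
[[ 0.4518 -0.0964  0.06  ]]
```

Request:
send_rows --series '[{"dx":-0.2,"dy":-3.8,"dz":-0.5,"wx":0,"wy":0,"wz":0.06,"fingers":0},{"dx":-0.2,"dy":-3.8,"dz":-1,"wx":0,"wy":0,"wz":0.06,"fingers":0},{"dx":-0.3,"dy":-3.8,"dz":-1,"wx":0,"wy":0,"wz":0,"fingers":0},{"dx":-0.3,"dy":-3.8,"dz":-1,"wx":0,"wy":0,"wz":0,"fingers":0},{"dx":-0.3,"dy":-3.8,"dz":-1,"wx":0,"wy":0,"wz":0,"fingers":0},{"dx":-0.3,"dy":-3.8,"dz":-1,"wx":0,"wy":0,"wz":0,"fingers":0},{"dx":-0.3,"dy":-3.8,"dz":-1,"wx":0,"wy":0,"wz":0,"fingers":0},{"dx":-0.3,"dy":-3.8,"dz":-1,"wx":0,"wy":0,"wz":0,"fingers":0},{"dx":-0.2,"dy":-3.6,"dz":-1,"wx":0,"wy":0,"wz":0,"fingers":0},{"dx":0,"dy":-2,"dz":0,"wx":0,"wy":0,"wz":0,"fingers":0},{"dx":0,"dy":0,"dz":0,"wx":0,"wy":0,"wz":0,"fingers":0},{"dx":0,"dy":0,"dz":0,"wx":0,"wy":0,"wz":0,"fingers":0}]'

```text
t: 2.5
tool_pos: [0.4958, -0.2596, 0.1424]
orientation: [-1.903, -2.498, -0.012]
force: [-0.2, 0.0, -0.7]
opening: 0.0927
```

```bash
python3 -c "
from h import *
st()
im=robot.read_camera('wrist');cv2.imwrite('pics/w3.png',im[:,:,::-1]); st()"
```

```text
t 2.50 pos [ 0.4958 -0.2596  0.1424] yaw(toolx) 105.41 zdir [ 0.0038  0.007  -1.    ] F [-0.2074  0.0248 -0.7252] open 0.0927 q [-0.5794  0.0703  1.6931  0.0081  1.3788 -0.8499]
t 2.55 pos [ 0.4961 -0.2594  0.1427] yaw(toolx) 105.45 zdir [ 0.0042  0.0066 -1.    ] F [ 0.277  -0.2097 -0.2247] open 0.0927 q [-0.5786  0.0698  1.6932  0.008   1.3788 -0.8498]
```

View pics/w3.png

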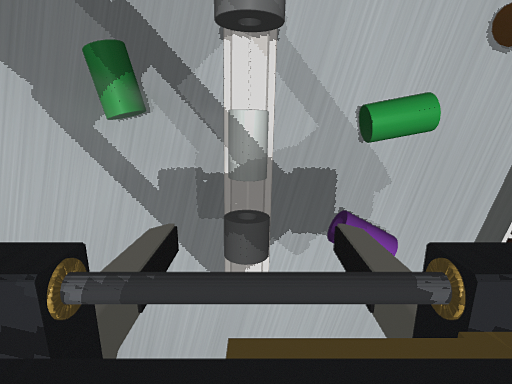

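```bash
python3 - <<'E'
from h import *
c=cam('wrist')
a=onz(c,[[247,225],[247,255],[224.5,240],[269.5,240]],.037);print('wide',a)
# mouth face top edge (z=.059) and far face top edge
print('wide ends z.059',onz(c,[[247,211.5],[247,263.5]],.059))
print('cap axis',onz(c,[[248.5,115],[248.3,175]],.033)); print('cap ends z=.051',onz(c,[[248.5,109],[248.3,180]],.051))
print('disc axis/ends',onz(c,[[249.5,22]],.044),onz(c,[[249.5,10]],.072))
print('rail axis',onz(c,[[249.5,50],[248.2,200]],.02))
E
python3 -c "
import cv2
a=cv2.imread('pics/w3.png');cv2.imwrite('pics/w3c.png',cv2.resize(a[0:275,190:310],None,fx=2.1,fy=2.1))"
```

```text
wide [[ 0.4958 -0.2905  0.037 ]
 [ 0.504  -0.3208  0.037 ]
 [ 0.4787 -0.3112  0.037 ]
 [ 0.521  -0.2997  0.037 ]]
wide ends z.059 [[ 0.491  -0.2707  0.059 ]
 [ 0.5039 -0.3187  0.059 ]]
cap axis [[ 0.4705 -0.1915  0.033 ]
 [ 0.4845 -0.2439  0.033 ]]
cap ends z=.051 [[ 0.4697 -0.1871  0.051 ]
 [ 0.4851 -0.245   0.051 ]]
disc axis/ends [[ 0.4529 -0.1223  0.044 ]] [[ 0.4534 -0.1226  0.072 ]]
rail axis [[ 0.4566 -0.1373  0.02  ]
 [ 0.4914 -0.2707  0.02  ]]
```

View pics/w3c.png

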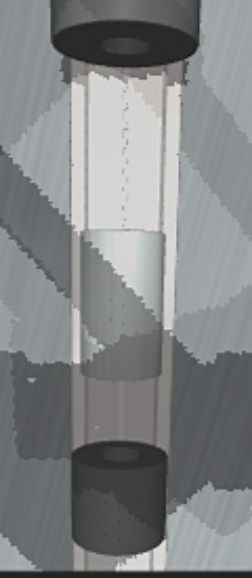

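Request:
send_rows --series '[{"dx":0.1,"dy":-2.0,"dz":-1,"wx":-0.006,"wy":0.004,"wz":-0.018,"fingers":0},{"dx":0.1,"dy":-2.0,"dz":-2,"wx":0,"wy":0,"wz":0,"fingers":0},{"dx":0,"dy":0,"dz":-2.5,"wx":0,"wy":0,"wz":0,"fingers":0},{"dx":0,"dy":0,"dz":0,"wx":0,"wy":0,"wz":0,"fingers":0},{"dx":0,"dy":0,"dz":0,"wx":0,"wy":0,"wz":0,"fingers":0}]'

```text
t: 2.97
tool_pos: [0.5036, -0.2922, 0.0917]
orientation: [1.909, 2.487, 0.005]
force: [1.4, -0.5, 0.7]
opening: 0.0928
```

```bash
python3 -c "
from h import *
st()"
```

```text
t 2.97 pos [ 0.5036 -0.2922  0.0917] yaw(toolx) 104.96 zdir [ 0.0072 -0.0016 -1.    ] F [ 1.3688 -0.5454  0.7365] open 0.0928 q [-0.6156  0.1708  1.6811  0.003   1.2829 -0.8777]
```

Request:
send_rows --series '[{"dx":-0.5,"dy":-0.7,"dz":-2,"wx":0.002,"wy":0.007,"wz":-0.01,"fingers":0},{"dx":-0.1,"dy":-0.1,"dz":-2,"wx":0,"wy":0,"wz":0,"fingers":0},{"dx":-0.1,"dy":0,"dz":-1.5,"wx":0,"wy":0,"wz":0,"fingers":0},{"dx":0,"dy":0,"dz":0,"wx":0,"wy":0,"wz":0,"fingers":0},{"dx":0,"dy":0,"dz":0,"wx":0,"wy":0,"wz":0,"fingers":0}]'

```text
t: 3.38
tool_pos: [0.5024, -0.2951, 0.0445]
orientation: [1.911, 2.484, 0.004]
force: [0.3, 0.3, 0.1]
opening: 0.0929
```

```bash
python3 -c "
from h import *
st()"
```

```text
t 3.38 pos [ 0.5024 -0.2951  0.0445] yaw(toolx) 104.86 zdir [ 0.0078 -0.0032 -1.    ] F [0.2808 0.348  0.1311] open 0.0929 q [-0.6204  0.226   1.7114  0.0021  1.196  -0.8805]
```

Request:
send_rows --series '[{"dx":-0.6,"dy":-0.4,"dz":-0.9,"wx":0.004,"wy":0.008,"wz":-0.006,"fingers":0},{"dx":-0.3,"dy":-0.2,"dz":-0.9,"wx":0,"wy":0.003,"wz":0,"fingers":0},{"dx":0,"dy":0,"dz":-0.6,"wx":0,"wy":0,"wz":0,"fingers":0},{"dx":0,"dy":0,"dz":0,"wx":0,"wy":0,"wz":0,"fingers":0}]'

```text
t: 3.72
tool_pos: [0.4961, -0.3018, 0.0245]
orientation: [1.918, 2.484, -0.002]
force: [0.1, -0.7, -0.0]
opening: 0.0929
```

```bash
python3 -c "
from h import *
st()"
```

```text
t 3.72 pos [ 0.4961 -0.3018  0.0245] yaw(toolx) 104.64 zdir [ 0.0018 -0.003  -1.    ] F [ 0.0752 -0.7292 -0.0318] open 0.0929 q [-0.6339  0.2526  1.7208 -0.0014  1.1649 -0.8888]
```

Request:
send_rows --series '[{"dx":0.1,"dy":0.1,"dz":-0.6,"wx":0.003,"wy":0.001,"wz":-0.003,"fingers":0},{"dx":0.1,"dy":0.1,"dz":-0.1,"wx":0,"wy":0,"wz":0,"fingers":0},{"dx":0,"dy":0,"dz":0,"wx":0,"wy":0,"wz":0,"fingers":60}]' --newtons 20

```text
t: 3.97
tool_pos: [0.4985, -0.3001, 0.0172]
orientation: [1.925, 2.482, 0.001]
force: [0.4, -0.8, -0.5]
opening: 0.0899
```

```bash
python3 -c "
from h import *
st()
im=robot.read_camera('wrist');cv2.imwrite('pics/w4.png',im[:,:,::-1]); st()"
```

```text
t 3.97 pos [ 0.4985 -0.3001  0.0172] yaw(toolx) 104.40 zdir [ 0.0013  0.0001 -1.    ] F [ 0.3701 -0.8323 -0.4575] open 0.0899 q [-0.6305  0.2675  1.7182  0.0009  1.155  -0.8822]
t 4.02 pos [ 0.4982 -0.3     0.0171] yaw(toolx) 104.40 zdir [ 0.0009  0.0003 -1.    ] F [-0.7402 -0.2731 -0.5725] open 0.0864 q [-0.6307  0.2674  1.7185  0.0008  1.1551 -0.8823]
```

View pics/w4.png

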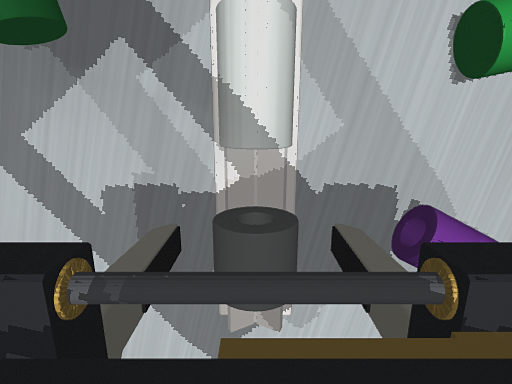

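Request:
send_rows --series '[{"dx":0,"dy":0,"dz":0.05,"wx":0,"wy":0,"wz":0,"fingers":255},{"dx":0,"dy":0,"dz":0,"wx":0,"wy":0,"wz":0,"fingers":255},{"dx":0,"dy":0,"dz":0,"wx":0,"wy":0,"wz":0,"fingers":255},{"dx":0,"dy":0,"dz":0,"wx":0,"wy":0,"wz":0,"fingers":255},{"dx":0,"dy":0,"dz":0,"wx":0,"wy":0,"wz":0,"fingers":255},{"dx":0,"dy":0,"dz":0,"wx":0,"wy":0,"wz":0,"fingers":255},{"dx":0,"dy":0,"dz":0,"wx":0,"wy":0,"wz":0,"fingers":255},{"dx":0,"dy":0,"dz":0,"wx":0,"wy":0,"wz":0,"fingers":255}]' --newtons 40

```text
t: 4.68
tool_pos: [0.4982, -0.3005, 0.0185]
orientation: [1.925, 2.482, 0.0]
force: [0.7, 1.7, -0.2]
opening: 0.0436
```

```bash
python3 -c "
from h import *
st()"
```

```text
t 4.68 pos [ 0.4982 -0.3005  0.0185] yaw(toolx) 104.41 zdir [ 0.0008 -0.0006 -1.    ] F [ 0.66    1.6774 -0.1732] open 0.0436 q [-0.6308  0.2657  1.7175 -0.      1.1574 -0.8823]
```

Request:
send_rows --series '[{"dx":0,"dy":0,"dz":1.0,"wx":0,"wy":0,"wz":0,"fingers":255},{"dx":0,"dy":0,"dz":3.0,"wx":0,"wy":0,"wz":0,"fingers":255},{"dx":0,"dy":0,"dz":3.5,"wx":0,"wy":0,"wz":0,"fingers":255},{"dx":0,"dy":1,"dz":2.5,"wx":0,"wy":0,"wz":-0.03,"fingers":255},{"dx":0.3,"dy":3,"dz":0.5,"wx":0,"wy":0,"wz":-0.03,"fingers":255},{"dx":0.4,"dy":3.5,"dz":0,"wx":0,"wy":0,"wz":-0.03,"fingers":255},{"dx":0.4,"dy":3.5,"dz":0,"wx":0,"wy":0,"wz":-0.03,"fingers":255},{"dx":0.4,"dy":3.5,"dz":0,"wx":0,"wy":0,"wz":0,"fingers":255},{"dx":0.4,"dy":3.5,"dz":0,"wx":0,"wy":0,"wz":0,"fingers":255},{"dx":0.4,"dy":3.5,"dz":0,"wx":0,"wy":0,"wz":0,"fingers":255},{"dx":0.4,"dy":3.5,"dz":0,"wx":0,"wy":0,"wz":0,"fingers":255},{"dx":0.4,"dy":3.0,"dz":0,"wx":0,"wy":0,"wz":0,"fingers":255},{"dx":0.2,"dy":2.0,"dz":0,"wx":0,"wy":0,"wz":0,"fingers":255},{"dx":0,"dy":0,"dz":0,"wx":0,"wy":0,"wz":0,"fingers":255},{"dx":0,"dy":0,"dz":0,"wx":0,"wy":0,"wz":0,"fingers":255}]'

```text
t: 5.93
tool_pos: [0.531, 0.014, 0.14]
orientation: [2.076, 2.346, 0.016]
force: [0.5, 0.3, -1.7]
opening: 0.0435
```

```bash
cat >> h.py <<'E'
YAW=np.radians(-82.25);U=np.array([np.cos(YAW),np.sin(YAW),0]);N=np.array([-U[1],U[0],0]);TIP=np.array([.5293,.1022,.130])
def rep(hz=.0185):
    s,R=st();g=s['tool_pos']-R[:,2]*hz   # part centre
    d=g-TIP;print('part: xs %.1f lat %.2f h %.2f mm'%(135+1e3*d@U,1e3*d@N,1e3*d[2]),'yawerr %.4f'%(np.arctan2(R[1,0],R[0,0])-(YAW+np.pi)),'tilt corr wx %.4f wy %.4f'%(-R[1,2],R[0,2]),'F axial %.1f lat %.1f'%(s['force']@U,s['force']@N))
    return s,R,g
E
python3 -c "
from h import *
rep()"
```

```text
t 5.93 pos [0.531 0.014 0.14 ] yaw(toolx) 96.98 zdir [ 0.0135  0.0018 -0.9999] F [ 0.4803  0.2797 -1.6546] open 0.0435 q [-0.0721 -0.0182  1.788   0.0028  1.3585 -0.1945]
part: xs 222.6 lat -10.46 h 28.46 mm yawerr -0.0134 tilt corr wx -0.0018 wy 0.0135 F axial -0.2 lat 0.5
```

Request:
send_rows --series '[{"dx":0.1,"dy":2.0,"dz":-1.0,"wx":-0.002,"wy":0.007,"wz":0.007,"fingers":255},{"dx":0.1,"dy":1.5,"dz":-1.0,"wx":0,"wy":0.007,"wz":0.006,"fingers":255},{"dx":0.1,"dy":0.5,"dz":-0.7,"wx":0,"wy":0,"wz":0,"fingers":255},{"dx":0,"dy":0,"dz":0,"wx":0,"wy":0,"wz":0,"fingers":255},{"dx":0,"dy":0,"dz":0,"wx":0,"wy":0,"wz":0,"fingers":255}]'

```text
t: 6.35
tool_pos: [0.5353, 0.051, 0.1147]
orientation: [2.067, 2.362, 0.0]
force: [1.0, -1.0, -0.6]
opening: 0.0436
```

```bash
python3 -c "
from h import *
rep()"
```

```text
t 6.35 pos [0.5353 0.051  0.1147] yaw(toolx) 97.61 zdir [ 0.0026 -0.002  -1.    ] F [ 1.032  -0.9532 -0.5981] open 0.0436 q [ 0.0011  0.0346  1.7828 -0.002   1.3215 -0.1312]
part: xs 186.5 lat -0.98 h 3.17 mm yawerr -0.0024 tilt corr wx 0.0020 wy 0.0026 F axial 1.1 lat 0.9
```

Request:
send_rows --series '[{"dx":0,"dy":0.7,"dz":-0.25,"wx":0.002,"wy":0.002,"wz":0.002,"fingers":255},{"dx":0,"dy":0,"dz":0,"wx":0,"wy":0,"wz":0,"fingers":255},{"dx":0,"dy":0,"dz":0,"wx":0,"wy":0,"wz":0,"fingers":255}]'

```text
t: 6.6
tool_pos: [0.5356, 0.0557, 0.1128]
orientation: [2.07, 2.362, 0.001]
force: [0.1, -0.4, -1.0]
opening: 0.0436
```

```bash
python3 -c "
from h import *
rep()
im=robot.read_camera('wrist');cv2.imwrite('pics/w5.png',im[:,:,::-1]);rep()
im=robot.read_camera('side');cv2.imwrite('pics/s5.png',cv2.resize(im[170:290,200:320,::-1],None,fx=4.5,fy=4.5))"
```

```text
t 6.60 pos [0.5356 0.0557 0.1128] yaw(toolx) 97.55 zdir [ 0.0011 -0.0004 -1.    ] F [ 0.0792 -0.4034 -0.951 ] open 0.0436 q [ 0.0087  0.04    1.7809 -0.0004  1.3196 -0.1229]
part: xs 181.9 lat -0.02 h 1.27 mm yawerr -0.0035 tilt corr wx 0.0004 wy 0.0011 F axial 0.4 lat 0.0
t 6.65 pos [0.5357 0.0558 0.1128] yaw(toolx) 97.55 zdir [ 0.0012 -0.0003 -1.    ] F [-0.2593 -0.0157 -1.4593] open 0.0434 q [ 0.0088  0.0399  1.7809 -0.0004  1.3196 -0.1229]
part: xs 181.9 lat 0.03 h 1.33 mm yawerr -0.0035 tilt corr wx 0.0003 wy 0.0012 F axial -0.0 lat -0.3
```

View pics/w5.png

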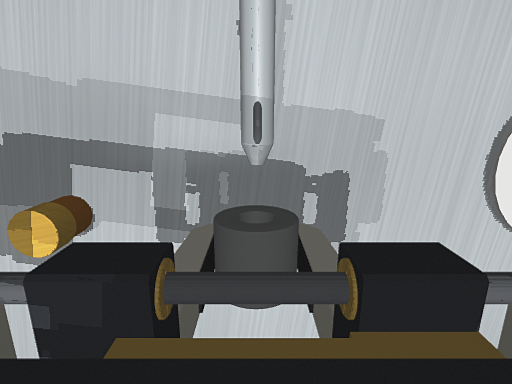

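View pics/s5.png

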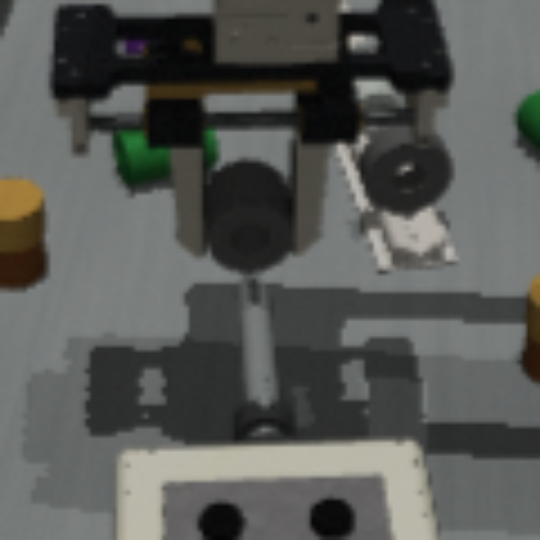

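```bash
python3 - <<'E'
from h import *
g=cv2.imread('pics/w5.png').astype(float).mean(2)
for r in (20,60,90,140): print(r,[int(v) for v in g[r,236:282]])
for r in (228,250,262): print(r,[int(v) for v in g[r,206:222]],[int(v) for v in g[r,290:306]])
# bore
for r in (214,217,220): print(r,[int(v) for v in g[r,236:278]])
c=cam('wrist')
for z in (.13,.1313):print(onz(c,[[257.4,20],[257.5,140]],z))
E
```

```text
20 [130, 121, 129, 99, 106, 123, 136, 146, 157, 164, 169, 172, 175, 178, 181, 184, 188, 191, 199, 206, 213, 220, 218, 212, 204, 199, 193, 187, 182, 178, 174, 172, 166, 161, 155, 148, 141, 126, 101, 143, 172, 174, 173, 172, 169, 168]
60 [182, 185, 190, 202, 115, 113, 131, 142, 155, 165, 168, 173, 176, 178, 181, 187, 191, 195, 203, 214, 219, 228, 222, 215, 206, 201, 195, 187, 182, 179, 175, 171, 166, 160, 153, 145, 135, 117, 105, 168, 169, 165, 166, 168, 169, 173]
90 [190, 187, 189, 197, 144, 113, 128, 140, 151, 163, 169, 173, 175, 178, 181, 187, 193, 197, 206, 214, 221, 230, 224, 217, 209, 201, 196, 187, 182, 179, 175, 171, 164, 159, 152, 143, 129, 106, 142, 170, 173, 177, 169, 166, 167, 165]
140 [185, 185, 187, 186, 198, 117, 111, 126, 135, 144, 149, 153, 154, 155, 159, 161, 168, 175, 93, 83, 90, 93, 91, 85, 68, 175, 174, 166, 161, 158, 156, 151, 148, 143, 138, 129, 114, 134, 168, 172, 171, 170, 170, 173, 169, 167]
228 [91, 92, 91, 91, 91, 91, 94, 75, 57, 57, 60, 62, 62, 62, 64, 66] [67, 65, 65, 65, 63, 61, 60, 55, 71, 92, 92, 92, 92, 91, 91, 92]
250 [90, 49, 22, 21, 26, 22, 20, 19, 48, 60, 60, 61, 61, 63, 65, 65] [65, 64, 64, 62, 62, 61, 60, 51, 26, 21, 23, 23, 23, 19, 49, 84]
262 [23, 22, 23, 22, 23, 23, 22, 17, 27, 58, 60, 59, 63, 64, 64, 65] [65, 65, 64, 62, 61, 60, 60, 34, 21, 21, 21, 26, 21, 20, 20, 23]
214 [56, 56, 57, 60, 62, 64, 66, 66, 67, 68, 70, 70, 71, 72, 72, 73, 74, 73, 73, 75, 74, 75, 74, 74, 75, 73, 74, 73, 71, 71, 69, 69, 68, 67, 66, 64, 62, 58, 56, 56, 57, 57]
217 [55, 51, 52, 56, 61, 63, 63, 66, 66, 68, 70, 69, 71, 72, 72, 73, 74, 74, 74, 76, 74, 74, 73, 74, 73, 74, 73, 71, 71, 70, 69, 69, 68, 65, 66, 63, 61, 55, 52, 54, 55, 55]
220 [55, 55, 54, 55, 58, 63, 65, 67, 69, 68, 69, 70, 71, 71, 73, 72, 74, 74, 73, 74, 74, 75, 74, 73, 73, 71, 73, 73, 72, 70, 71, 68, 68, 67, 67, 56, 57, 54, 56, 55, 56, 55]
[[0.5212 0.1658 0.13  ]
 [0.5282 0.1135 0.13  ]]
[[0.5212 0.1654 0.1313]
 [0.5282 0.1136 0.1313]]
```

Request:
send_rows --series '[{"dx":0.06,"dy":0,"dz":-0.13,"wx":0,"wy":0.001,"wz":0.003,"fingers":255},{"dx":-0.07,"dy":0.5,"dz":0,"wx":0,"wy":0,"wz":0,"fingers":255},{"dx":-0.07,"dy":0.5,"dz":0,"wx":0,"wy":0,"wz":0,"fingers":255},{"dx":-0.07,"dy":0.5,"dz":0,"wx":0,"wy":0,"wz":0,"fingers":255},{"dx":0,"dy":0,"dz":0,"wx":0,"wy":0,"wz":0,"fingers":255}]'

```text
t: 7.12
tool_pos: [0.5344, 0.0715, 0.1121]
orientation: [2.067, 2.364, 0.001]
force: [-0.2, 0.1, -0.8]
opening: 0.0431
```

```bash
sed -i 's/TIP=np.array(\[.5293/TIP=np.array([.5298/' h.py; python3 -c "
from h import *
rep()"
```

```text
t 7.12 pos [0.5344 0.0715 0.1121] yaw(toolx) 97.66 zdir [ 0.0012 -0.0002 -1.    ] F [-0.1921  0.1288 -0.8014] open 0.0431 q [ 0.0382  0.0423  1.7798 -0.0002  1.3182 -0.0954]
part: xs 166.0 lat 0.44 h 0.63 mm yawerr -0.0016 tilt corr wx 0.0002 wy 0.0012 F axial -0.2 lat -0.2
```

Request:
send_rows --series '[{"dx":-0.09,"dy":0.4,"dz":-0.06,"wx":0,"wy":0.001,"wz":0.001,"fingers":255},{"dx":-0.06,"dy":0.4,"dz":0,"wx":0,"wy":0,"wz":0,"fingers":255},{"dx":-0.06,"dy":0.4,"dz":0,"wx":0,"wy":0,"wz":0,"fingers":255},{"dx":-0.06,"dy":0.3,"dz":0,"wx":0,"wy":0,"wz":0,"fingers":255}]'

```text
t: 7.45
tool_pos: [0.5314, 0.0883, 0.1115]
orientation: [2.066, 2.367, -0.0]
force: [-0.2, -0.7, -0.7]
opening: 0.0434
```

```bash
python3 -c "
from h import *
rep()"
```

```text
t 7.45 pos [0.5314 0.0883 0.1115] yaw(toolx) 97.77 zdir [ 0.0002 -0.0003 -1.    ] F [-0.2346 -0.7404 -0.7399] open 0.0434 q [ 0.0698  0.0426  1.7806 -0.0003  1.3181 -0.0657]
part: xs 148.9 lat -0.28 h 0.02 mm yawerr 0.0003 tilt corr wx 0.0003 wy 0.0002 F axial 0.7 lat -0.3
```

Request:
send_rows --series '[{"dx":-0.01,"dy":0.2,"dz":0,"wx":0,"wy":0,"wz":0,"fingers":255},{"dx":-0.03,"dy":0.2,"dz":0,"wx":0,"wy":0,"wz":0,"fingers":255},{"dx":-0.03,"dy":0.2,"dz":0,"wx":0,"wy":0,"wz":0,"fingers":255}]'

```text
t: 7.7
tool_pos: [0.5305, 0.0955, 0.1115]
orientation: [2.065, 2.367, -0.0]
force: [0.2, 0.5, -0.9]
opening: 0.0433
```

```bash
python3 -c "
from h import *
rep()"
```

```text
t 7.70 pos [0.5305 0.0955 0.1115] yaw(toolx) 97.81 zdir [ 0.0001 -0.0003 -1.    ] F [ 0.1583  0.4562 -0.8618] open 0.0433 q [ 0.0833  0.0436  1.7797 -0.0004  1.3182 -0.0529]
part: xs 141.7 lat -0.24 h -0.02 mm yawerr 0.0011 tilt corr wx 0.0003 wy 0.0001 F axial -0.4 lat 0.2
```

Request:
send_rows --series '[{"dx":-0.01,"dy":0.25,"dz":0,"wx":0,"wy":0,"wz":0,"fingers":255},{"dx":-0.03,"dy":0.25,"dz":0,"wx":0,"wy":0,"wz":0,"fingers":255},{"dx":-0.03,"dy":0.25,"dz":0,"wx":0,"wy":0,"wz":0,"fingers":255}]'

```text
t: 7.95
tool_pos: [0.5303, 0.1028, 0.112]
orientation: [2.064, 2.366, -0.001]
force: [0.5, -0.9, 1.8]
opening: 0.0438
```

```bash
python3 -c "
from h import *
rep()"
```

```text
t 7.95 pos [0.5303 0.1028 0.112 ] yaw(toolx) 97.78 zdir [ 0.0012 -0.0018 -1.    ] F [ 0.5466 -0.9488  1.831 ] open 0.0438 q [ 0.0978  0.0453  1.777  -0.0019  1.3184 -0.0375]
part: xs 134.5 lat 0.51 h 0.51 mm yawerr 0.0006 tilt corr wx 0.0018 wy 0.0012 F axial 1.0 lat 0.4
```

Request:
send_rows --series '[{"dx":-0.06,"dy":0.25,"dz":-0.04,"wx":0.002,"wy":0.001,"wz":0,"fingers":255},{"dx":-0.05,"dy":0.25,"dz":0,"wx":0,"wy":0,"wz":0,"fingers":255},{"dx":-0.04,"dy":0.25,"dz":0,"wx":0,"wy":0,"wz":0,"fingers":255}]'

```text
t: 8.2
tool_pos: [0.5295, 0.1107, 0.1125]
orientation: [2.065, 2.366, 0.002]
force: [0.5, -1.9, 0.5]
opening: 0.0435
```

```bash
python3 -c "
from h import *
rep()"
```

```text
t 8.20 pos [0.5295 0.1107 0.1125] yaw(toolx) 97.75 zdir [ 0.0019  0.0004 -1.    ] F [ 0.5021 -1.8973  0.4699] open 0.0435 q [ 0.1113  0.0458  1.7754  0.0002  1.3184 -0.024 ]
part: xs 126.5 lat 0.81 h 1.04 mm yawerr 0.0000 tilt corr wx -0.0004 wy 0.0019 F axial 1.9 lat 0.2
```

Request:
send_rows --series '[{"dx":-0.09,"dy":0.3,"dz":-0.08,"wx":0,"wy":0.002,"wz":0,"fingers":255},{"dx":-0.06,"dy":0.3,"dz":-0.03,"wx":0,"wy":0,"wz":0,"fingers":255},{"dx":-0.05,"dy":0.3,"dz":-0.03,"wx":0,"wy":0,"wz":0,"fingers":255},{"dx":-0.05,"dy":0.3,"dz":-0.03,"wx":0,"wy":0,"wz":0,"fingers":255}]'

```text
t: 8.53
tool_pos: [0.5274, 0.1238, 0.1114]
orientation: [2.066, 2.366, 0.002]
force: [0.6, -1.8, 1.6]
opening: 0.0439
```

```bash
python3 -c "
from h import *
rep()"
```

```text
t 8.53 pos [0.5274 0.1238 0.1114] yaw(toolx) 97.73 zdir [ 0.0012  0.0003 -1.    ] F [ 0.6335 -1.8198  1.5837] open 0.0439 q [0.1358 0.0497 1.7736 0.0001 1.3171 0.0009]
part: xs 113.3 lat 0.47 h -0.11 mm yawerr -0.0003 tilt corr wx -0.0003 wy 0.0012 F axial 1.9 lat 0.4
```

Request:
send_rows --series '[{"dx":-0.08,"dy":0.4,"dz":-0.02,"wx":0,"wy":0.001,"wz":0,"fingers":255},{"dx":-0.06,"dy":0.4,"dz":-0.01,"wx":0,"wy":0,"wz":0,"fingers":255},{"dx":-0.06,"dy":0.4,"dz":-0.01,"wx":0,"wy":0,"wz":0,"fingers":255},{"dx":-0.06,"dy":0.4,"dz":-0.01,"wx":0,"wy":0,"wz":0,"fingers":255}]'

```text
t: 8.87
tool_pos: [0.5247, 0.1413, 0.1112]
orientation: [2.066, 2.366, 0.001]
force: [0.6, -1.7, 2.6]
opening: 0.0436
```

```bash
python3 -c "
from h import *
rep()"
```

```text
t 8.87 pos [0.5247 0.1413 0.1112] yaw(toolx) 97.73 zdir [ 0.0007 -0.     -1.    ] F [ 0.5919 -1.666   2.6056] open 0.0436 q [ 0.1688  0.0551  1.7684 -0.0001  1.3173  0.0339]
part: xs 95.6 lat 0.25 h -0.34 mm yawerr -0.0004 tilt corr wx 0.0000 wy 0.0007 F axial 1.7 lat 0.4
```

Request:
send_rows --series '[{"dx":-0.07,"dy":0.4,"dz":0.02,"wx":0,"wy":0,"wz":0,"fingers":255},{"dx":-0.06,"dy":0.4,"dz":0,"wx":0,"wy":0,"wz":0,"fingers":255},{"dx":-0.06,"dy":0.4,"dz":0,"wx":0,"wy":0,"wz":0,"fingers":255},{"dx":-0.06,"dy":0.4,"dz":0,"wx":0,"wy":0,"wz":0,"fingers":255}]'

```text
t: 9.2
tool_pos: [0.5211, 0.1599, 0.1103]
orientation: [-2.065, -2.366, -0.0]
force: [3.0, -2.0, 0.6]
opening: 0.0434
```

```bash
python3 -c "
from h import *
rep()"
```

```text
t 9.20 pos [0.5211 0.1599 0.1103] yaw(toolx) 97.76 zdir [-0.0009  0.001  -1.    ] F [ 3.0365 -2.0285  0.585 ] open 0.0434 q [0.2029 0.0617 1.7632 0.0012 1.3174 0.0671]
part: xs 76.7 lat -0.81 h -1.21 mm yawerr 0.0002 tilt corr wx -0.0010 wy -0.0009 F axial 2.4 lat 2.7
```

Request:
send_rows --series '[{"dx":0.06,"dy":0.2,"dz":0.08,"wx":0,"wy":0,"wz":0,"fingers":255},{"dx":-0.03,"dy":0.2,"dz":0,"wx":0,"wy":0,"wz":0,"fingers":255},{"dx":-0.03,"dy":0.2,"dz":0,"wx":0,"wy":0,"wz":0,"fingers":255}]'

```text
t: 9.45
tool_pos: [0.5201, 0.1675, 0.1103]
orientation: [-2.063, -2.365, 0.001]
force: [1.7, -0.5, -0.0]
opening: 0.0433
```

```bash
python3 -c "
from h import *
rep()"
```

```text
t 9.45 pos [0.5201 0.1675 0.1103] yaw(toolx) 97.81 zdir [-0.0029  0.0014 -1.    ] F [ 1.7177 -0.5032 -0.0491] open 0.0433 q [0.2164 0.067  1.7577 0.002  1.3194 0.0796]
part: xs 69.0 lat -0.73 h -1.21 mm yawerr 0.0010 tilt corr wx -0.0014 wy -0.0029 F axial 0.7 lat 1.6
```

Request:
send_rows --series '[{"dx":0.05,"dy":0.15,"dz":0.03,"wx":-0.001,"wy":-0.003,"wz":0,"fingers":255},{"dx":-0.02,"dy":0.15,"dz":0,"wx":0,"wy":0,"wz":0,"fingers":255},{"dx":-0.02,"dy":0.15,"dz":0,"wx":0,"wy":0,"wz":0,"fingers":255}]'

```text
t: 9.7
tool_pos: [0.5196, 0.1726, 0.1101]
orientation: [-2.064, -2.367, 0.001]
force: [0.1, 0.3, -1.5]
opening: 0.0434
```

```bash
python3 -c "
from h import *
rep()"
```

```text
t 9.70 pos [0.5196 0.1726 0.1101] yaw(toolx) 97.81 zdir [-0.001   0.0003 -1.    ] F [ 0.0877  0.2674 -1.4879] open 0.0434 q [0.2267 0.0687 1.7563 0.0005 1.3174 0.0902]
part: xs 63.9 lat -0.56 h -1.42 mm yawerr 0.0011 tilt corr wx -0.0003 wy -0.0010 F axial -0.3 lat 0.1
```

Request:
send_rows --series '[{"dx":0.03,"dy":0.12,"dz":0.08,"wx":0,"wy":0,"wz":0,"fingers":255},{"dx":-0.02,"dy":0.12,"dz":0,"wx":0,"wy":0,"wz":0,"fingers":255},{"dx":-0.02,"dy":0.12,"dz":0,"wx":0,"wy":0,"wz":0,"fingers":255}]'

```text
t: 9.95
tool_pos: [0.5193, 0.1764, 0.1108]
orientation: [-2.064, -2.367, 0.001]
force: [0.7, -0.3, -0.5]
opening: 0.0436
```

```bash
python3 -c "
from h import *
rep()"
```

```text
t 9.95 pos [0.5193 0.1764 0.1108] yaw(toolx) 97.80 zdir [-0.0014  0.0002 -1.    ] F [ 0.741  -0.3114 -0.5393] open 0.0436 q [0.2337 0.0709 1.7526 0.0005 1.3194 0.0974]
part: xs 60.0 lat -0.34 h -0.70 mm yawerr 0.0009 tilt corr wx -0.0002 wy -0.0014 F axial 0.4 lat 0.7
```

Request:
send_rows --series '[{"dx":0.0,"dy":0.1,"dz":0.02,"wx":0,"wy":0,"wz":0,"fingers":255},{"dx":-0.015,"dy":0.1,"dz":0,"wx":0,"wy":0,"wz":0,"fingers":255},{"dx":-0.015,"dy":0.1,"dz":0,"wx":0,"wy":0,"wz":0,"fingers":255}]'

```text
t: 10.2
tool_pos: [0.5191, 0.1797, 0.1111]
orientation: [-2.065, -2.366, 0.001]
force: [-0.8, -0.3, -0.5]
opening: 0.0435
```

```bash
python3 -c "
from h import *
rep()"
```

```text
t 10.20 pos [0.5191 0.1797 0.1111] yaw(toolx) 97.79 zdir [-0.0013  0.0002 -1.    ] F [-0.7695 -0.2871 -0.5393] open 0.0435 q [0.2395 0.0727 1.7502 0.0005 1.3199 0.1034]
part: xs 56.8 lat -0.14 h -0.40 mm yawerr 0.0007 tilt corr wx -0.0002 wy -0.0013 F axial 0.2 lat -0.8
```

Request:
send_rows --series '[{"dx":0.0,"dy":0.1,"dz":0,"wx":0,"wy":0,"wz":0,"fingers":255},{"dx":-0.015,"dy":0.1,"dz":0,"wx":0,"wy":0,"wz":0,"fingers":255}]'

```text
t: 10.37
tool_pos: [0.5191, 0.181, 0.1111]
orientation: [-2.066, -2.367, 0.003]
force: [0.7, -7.1, -0.2]
opening: 0.0434
```

```bash
python3 -c "
from h import *
rep()"
```

```text
t 10.37 pos [0.5191 0.181  0.1111] yaw(toolx) 97.78 zdir [-0.0011 -0.0012 -1.    ] F [ 0.7386 -7.1151 -0.1779] open 0.0434 q [ 0.2429  0.0741  1.7487 -0.0009  1.3202  0.1074]
part: xs 55.4 lat 0.01 h -0.40 mm yawerr 0.0005 tilt corr wx 0.0012 wy -0.0011 F axial 7.1 lat -0.2
```

Request:
send_rows --series '[{"dx":0,"dy":0,"dz":0,"wx":0,"wy":0,"wz":0,"fingers":0},{"dx":0,"dy":0,"dz":0,"wx":0,"wy":0,"wz":0,"fingers":0},{"dx":0,"dy":0,"dz":0,"wx":0,"wy":0,"wz":0,"fingers":0},{"dx":0,"dy":0,"dz":0,"wx":0,"wy":0,"wz":0,"fingers":0},{"dx":0,"dy":0,"dz":1.5,"wx":0,"wy":0,"wz":0,"fingers":0},{"dx":0,"dy":0,"dz":3,"wx":0,"wy":0,"wz":0,"fingers":0},{"dx":0,"dy":-1,"dz":3,"wx":0,"wy":0,"wz":0,"fingers":0},{"dx":0,"dy":-3,"dz":1,"wx":0,"wy":0,"wz":0,"fingers":0},{"dx":0,"dy":-1,"dz":0,"wx":0,"wy":0,"wz":0,"fingers":0},{"dx":0,"dy":0,"dz":0,"wx":0,"wy":0,"wz":0,"fingers":0}]'

```text
t: 11.2
tool_pos: [0.5174, 0.1309, 0.1989]
orientation: [-2.061, -2.368, 0.004]
force: [0.2, 0.7, -1.1]
opening: 0.0929
```

```bash
python3 -c "
from h import *
rep()
im=robot.read_camera('wrist');cv2.imwrite('pics/w6.png',im[:,:,::-1]);rep()"
```

```text
t 11.20 pos [0.5174 0.1309 0.1989] yaw(toolx) 97.93 zdir [-0.0028 -0.0005 -1.    ] F [ 0.1802  0.7255 -1.1191] open 0.0929 q [ 0.1518 -0.0362  1.6962 -0.0001  1.4845  0.0135]
part: xs 104.9 lat -8.34 h 87.37 mm yawerr 0.0031 tilt corr wx 0.0005 wy -0.0028 F axial -0.7 lat 0.3
t 11.25 pos [0.5174 0.1315 0.1987] yaw(toolx) 97.93 zdir [-0.0029 -0.0004 -1.    ] F [0.4673 0.6428 0.9123] open 0.0930 q [ 0.1528 -0.0357  1.6959  0.0001  1.4842  0.0145]
part: xs 104.3 lat -8.25 h 87.20 mm yawerr 0.0031 tilt corr wx 0.0004 wy -0.0029 F axial -0.6 lat 0.5
```

View pics/w6.png

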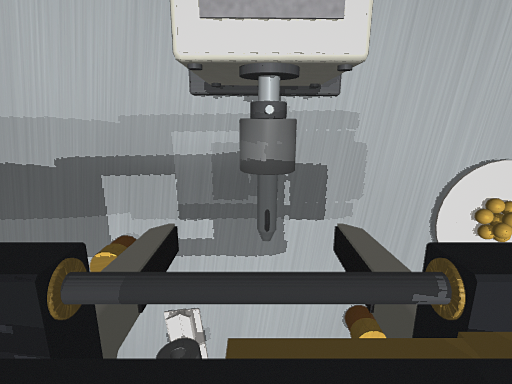

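Request:
send_rows --series '[{"dx":-1.2,"dy":-3.3,"dz":-0.2,"wx":0,"wy":0,"wz":0.03,"fingers":0},{"dx":-1.2,"dy":-3.3,"dz":-1,"wx":0,"wy":0,"wz":0.03,"fingers":0},{"dx":-1.2,"dy":-3.3,"dz":-1,"wx":0,"wy":0,"wz":0.03,"fingers":0},{"dx":-1.2,"dy":-3.3,"dz":-1,"wx":0,"wy":0,"wz":0.025,"fingers":0},{"dx":-1.2,"dy":-3.3,"dz":-1,"wx":0,"wy":0,"wz":0,"fingers":0},{"dx":-0.8,"dy":-2,"dz":-1,"wx":0,"wy":0,"wz":0,"fingers":0},{"dx":0,"dy":0,"dz":0,"wx":0,"wy":0,"wz":0,"fingers":0},{"dx":0,"dy":0,"dz":0,"wx":0,"wy":0,"wz":0,"fingers":0}]'

```text
t: 11.92
tool_pos: [0.4431, -0.0517, 0.1368]
orientation: [-1.903, -2.484, 0.002]
force: [-0.1, 0.3, 0.5]
opening: 0.0933
```

```bash
python3 -c "
from h import *
st()
im=robot.read_camera('wrist');cv2.imwrite('pics/w7.png',im[:,:,::-1]);st()"
```

```text
t 11.92 pos [ 0.4431 -0.0517  0.1368] yaw(toolx) 105.11 zdir [-0.0109  0.0064 -0.9999] F [-0.1441  0.3281  0.4902] open 0.0933 q [-0.2344 -0.232   1.9891  0.0037  1.3965 -0.4987]
t 11.97 pos [ 0.4429 -0.0513  0.1366] yaw(toolx) 105.16 zdir [-0.0117  0.0064 -0.9999] F [-0.2453 -0.9431 -0.3751] open 0.0931 q [-0.2335 -0.2315  1.9891  0.0036  1.3968 -0.4987]
```

View pics/w7.png

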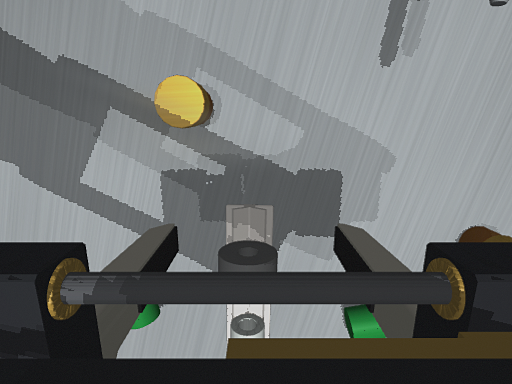

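```bash
python3 - <<'E'
from h import *
c=cam('wrist')
im=cv2.imread('pics/w7.png')
cv2.imwrite('pics/w7c.png',cv2.resize(im[195:345,195:305],None,fx=4,fy=4,interpolation=cv2.INTER_NEAREST))
print(onz(c,[[248,264],[248,271]],.072),onz(c,[[218.5,252],[277.5,252]],.044),onz(c,[[248,252]],.044))
print('rail',onz(c,[[249.5,220]],.02), onz(c,[[248,322]],.033))
E
```

```text
[[ 0.4484 -0.1014  0.072 ]
 [ 0.45   -0.1077  0.072 ]] [[ 0.4212 -0.1108  0.044 ]
 [ 0.4745 -0.0962  0.044 ]] [[ 0.4479 -0.1035  0.044 ]]
rail [[ 0.4425 -0.0806  0.02  ]] [[ 0.4689 -0.1845  0.033 ]]
```

View pics/w7c.png

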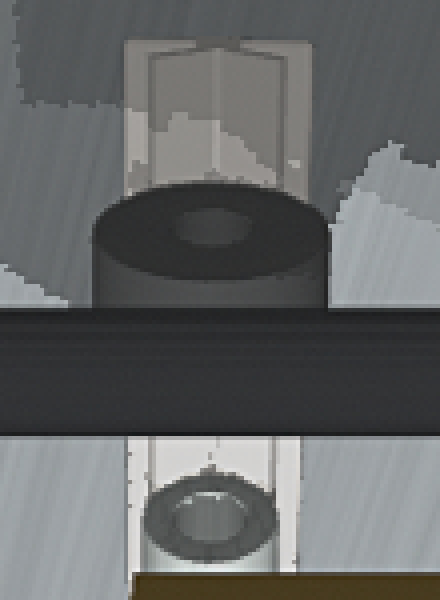

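Request:
send_rows --series '[{"dx":0.4,"dy":-2.5,"dz":-0.5,"wx":-0.006,"wy":-0.012,"wz":-0.012,"fingers":0},{"dx":0.3,"dy":-2.3,"dz":-1.5,"wx":0,"wy":0,"wz":0,"fingers":0},{"dx":0,"dy":-0.5,"dz":-2,"wx":0,"wy":0,"wz":0,"fingers":0},{"dx":-0.1,"dy":0,"dz":-2,"wx":0,"wy":0,"wz":0,"fingers":0},{"dx":0,"dy":0,"dz":0,"wx":0,"wy":0,"wz":0,"fingers":0},{"dx":0,"dy":0,"dz":0,"wx":0,"wy":0,"wz":0,"fingers":0}]'

```text
t: 12.47
tool_pos: [0.4551, -0.0987, 0.0772]
orientation: [1.912, 2.488, 0.009]
force: [0.1, 0.0, 1.0]
opening: 0.0932
```

```bash
python3 -c "
from h import *
st()"
```

```text
t 12.47 pos [ 0.4551 -0.0987  0.0772] yaw(toolx) 104.91 zdir [ 0.0064  0.0021 -1.    ] F [0.1012 0.0485 0.9975] open 0.0932 q [-0.3271 -0.1268  2.0118  0.0043  1.2512 -0.5887]
```

Target (0.450, -0.112, 0.025), so the remaining shift is (-0.005, -0.013, -0.052).

Request:
send_rows --series '[{"dx":-0.5,"dy":-1.3,"dz":-0.5,"wx":-0.002,"wy":0.006,"wz":-0.007,"fingers":0},{"dx":-0.2,"dy":-0.2,"dz":-1.5,"wx":0,"wy":0,"wz":0,"fingers":0},{"dx":-0.2,"dy":0,"dz":-1.5,"wx":0,"wy":0,"wz":0,"fingers":0},{"dx":0,"dy":0,"dz":-0.5,"wx":0,"wy":0,"wz":0,"fingers":0},{"dx":0,"dy":0,"dz":0,"wx":0,"wy":0,"wz":0,"fingers":0}]'

```text
t: 12.88
tool_pos: [0.4506, -0.1132, 0.0417]
orientation: [1.912, 2.484, 0.003]
force: [-0.0, 0.2, -0.8]
opening: 0.0929
```

```bash
python3 -c "
from h import *
st()"
```

```text
t 12.88 pos [ 0.4506 -0.1132  0.0417] yaw(toolx) 104.82 zdir [ 0.0067 -0.0024 -1.    ] F [-0.0218  0.17   -0.823 ] open 0.0929 q [-0.3566 -0.0803  2.0401  0.0001  1.1746 -0.6152]
```

Request:
send_rows --series '[{"dx":-0.2,"dy":0.1,"dz":-0.8,"wx":0.002,"wy":0.007,"wz":-0.006,"fingers":0},{"dx":-0.1,"dy":0,"dz":-0.7,"wx":0,"wy":0.002,"wz":0,"fingers":0},{"dx":0,"dy":0,"dz":-0.3,"wx":0,"wy":0,"wz":0,"fingers":0},{"dx":0,"dy":0,"dz":0,"wx":0,"wy":0,"wz":0,"fingers":0}]'

```text
t: 13.22
tool_pos: [0.4498, -0.1125, 0.0253]
orientation: [1.923, 2.482, -0.002]
force: [-1.1, -0.4, 0.1]
opening: 0.0933
```

```bash
python3 -c "
from h import *
st()"
```

```text
t 13.22 pos [ 0.4498 -0.1125  0.0253] yaw(toolx) 104.48 zdir [ 0.0007 -0.0018 -1.    ] F [-1.0974 -0.3978  0.0919] open 0.0933 q [-0.3546 -0.0503  2.0454 -0.0015  1.1453 -0.6068]
```

```bash
python3 -c "
from h import *
im=robot.read_camera('wrist');cv2.imwrite('pics/w8.png',im[:,:,::-1]);c=cam('wrist')
s=robot.read_state()
P=np.array([.4498,-.1125,.044]);u=np.array([.249,-.9685,0])
print(proj(c,[P-u*.01+[0,0,.028],P-u*.01]))
im=robot.read_camera('top');cv2.imwrite('pics/t8.png',cv2.resize(im[180:280,230:360,::-1],None,fx=5,fy=5))"
```

```text
[[257.2524 257.2622]
 [256.9708 233.2701]]
```

View pics/w8.png

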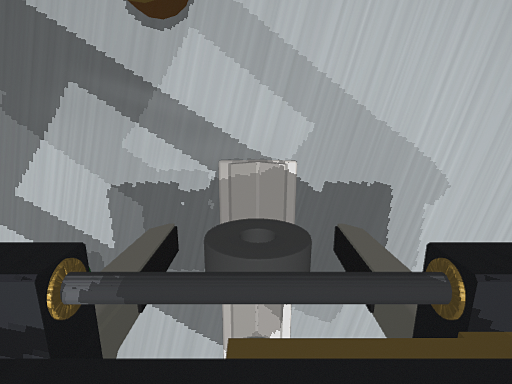

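Request:
send_rows --series '[{"dx":0,"dy":0,"dz":0,"wx":0,"wy":0,"wz":0,"fingers":255},{"dx":0,"dy":0,"dz":0,"wx":0,"wy":0,"wz":0,"fingers":255},{"dx":0,"dy":0,"dz":0,"wx":0,"wy":0,"wz":0,"fingers":255},{"dx":0,"dy":0,"dz":0,"wx":0,"wy":0,"wz":0,"fingers":255},{"dx":0,"dy":0,"dz":0,"wx":0,"wy":0,"wz":0,"fingers":255},{"dx":0,"dy":0,"dz":0,"wx":0,"wy":0,"wz":0,"fingers":255},{"dx":0,"dy":0,"dz":0,"wx":0,"wy":0,"wz":0,"fingers":255}]' --newtons 40

```text
t: 13.9
tool_pos: [0.4509, -0.1131, 0.0273]
orientation: [1.921, 2.481, -0.001]
force: [-1.7, -0.3, 0.5]
opening: 0.0555
```

```bash
python3 -c "
from h import *
st()"
```

```text
t 13.90 pos [ 0.4509 -0.1131  0.0273] yaw(toolx) 104.49 zdir [ 0.003  -0.0028 -1.    ] F [-1.6607 -0.2504  0.5342] open 0.0555 q [-0.3548 -0.0527  2.0437 -0.0017  1.1469 -0.6069]
```

Request:
send_rows --series '[{"dx":0,"dy":0,"dz":1.0,"wx":-0.003,"wy":0.003,"wz":0,"fingers":255},{"dx":0,"dy":0,"dz":2.5,"wx":0,"wy":0,"wz":0,"fingers":255},{"dx":0,"dy":0,"dz":2.5,"wx":0,"wy":0,"wz":0,"fingers":255},{"dx":0.8,"dy":1.5,"dz":1.0,"wx":0,"wy":0,"wz":-0.03,"fingers":255},{"dx":1.4,"dy":2.5,"dz":0,"wx":0,"wy":0,"wz":-0.03,"fingers":255},{"dx":1.4,"dy":2.5,"dz":0,"wx":0,"wy":0,"wz":-0.03,"fingers":255},{"dx":1.4,"dy":2.5,"dz":0,"wx":0,"wy":0,"wz":-0.025,"fingers":255},{"dx":1.4,"dy":2.5,"dz":0,"wx":0,"wy":0,"wz":0,"fingers":255},{"dx":0.6,"dy":2,"dz":0,"wx":0,"wy":0,"wz":0,"fingers":255},{"dx":0,"dy":0,"dz":0,"wx":0,"wy":0,"wz":0,"fingers":255},{"dx":0,"dy":0,"dz":0,"wx":0,"wy":0,"wz":0,"fingers":255}]'

```text
t: 14.82
tool_pos: [0.5233, 0.0285, 0.1082]
orientation: [2.071, 2.355, -0.005]
force: [0.5, -1.1, 0.3]
opening: 0.056
```

```bash
python3 -c "
from h import *
rep(.017)"
```

```text
t 14.82 pos [0.5233 0.0285 0.1082] yaw(toolx) 97.33 zdir [ 0.0019 -0.0055 -1.    ] F [ 0.4779 -1.0721  0.251 ] open 0.0560 q [-0.0396  0.005   1.8253 -0.0056  1.3092 -0.1661]
part: xs 207.1 lat -16.45 h -4.80 mm yawerr -0.0072 tilt corr wx 0.0055 wy 0.0019 F axial 1.1 lat 0.3
```

Request:
send_rows --series '[{"dx":0.7,"dy":1.2,"dz":0.3,"wx":0.005,"wy":0.002,"wz":0.007,"fingers":255},{"dx":0.5,"dy":1.0,"dz":0.15,"wx":0,"wy":0,"wz":0,"fingers":255},{"dx":0,"dy":0.2,"dz":0,"wx":0,"wy":0,"wz":0,"fingers":255},{"dx":0,"dy":0,"dz":0,"wx":0,"wy":0,"wz":0,"fingers":255},{"dx":0,"dy":0,"dz":0,"wx":0,"wy":0,"wz":0,"fingers":255}]'

```text
t: 15.23
tool_pos: [0.5345, 0.0507, 0.1137]
orientation: [2.067, 2.365, -0.004]
force: [-0.4, -0.6, -0.8]
opening: 0.0559
```

```bash
python3 -c "
from h import *
rep(.017)
im=robot.read_camera('wrist');cv2.imwrite('pics/w9.png',im[:,:,::-1]);rep(.017)
im=robot.read_camera('side');cv2.imwrite('pics/s9.png',cv2.resize(im[170:290,200:320,::-1],None,fx=4.5,fy=4.5))"
```

```text
t 15.23 pos [0.5345 0.0507 0.1137] yaw(toolx) 97.68 zdir [-0.0012 -0.0024 -1.    ] F [-0.3885 -0.5801 -0.8036] open 0.0559 q [ 0.0008  0.0373  1.7819 -0.0024  1.3236 -0.1326]
part: xs 186.6 lat -2.23 h 0.73 mm yawerr -0.0013 tilt corr wx 0.0024 wy -0.0012 F axial 0.5 lat -0.5
t 15.28 pos [0.5344 0.0506 0.1136] yaw(toolx) 97.66 zdir [-0.0014 -0.0024 -1.    ] F [-0.4424 -0.6395 -0.5745] open 0.0557 q [ 0.0005  0.0373  1.7821 -0.0025  1.3236 -0.1326]
part: xs 186.8 lat -2.33 h 0.63 mm yawerr -0.0015 tilt corr wx 0.0024 wy -0.0014 F axial 0.6 lat -0.5
```

View pics/w9.png

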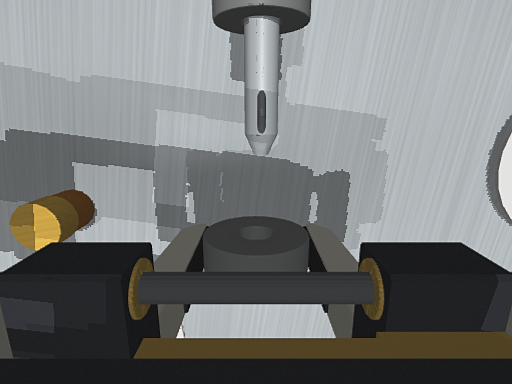

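View pics/s9.png

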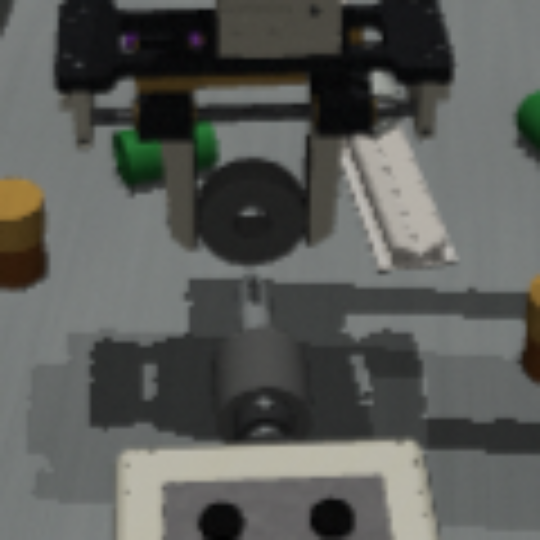

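```bash
python3 - <<'E'
from h import *
im=cv2.imread('pics/w9.png');cv2.imwrite('pics/w9c.png',cv2.resize(im[205:280,190:320],None,fx=6,fy=6,interpolation=cv2.INTER_CUBIC))
K,T=np.array(robot.camera_info('wrist')['intrinsics']),np.array(robot.camera_info('wrist')['tool_from_camera'])
c=(K,T)
for hz in (.015,.017,.019):
    for off in (.008,.01,.012):
        print(hz,off,proj(c,[[off,0,-hz],[off,0,-hz-.028],[off,0,-hz-.0095],[off,0,-hz+.0095],[-off,0,-hz-.028]])[:,1])
E
```

```text
0.015 0.008 [234.2449 257.6369 241.2436 228.0037 289.464 ]
0.015 0.01 [230.7558 253.5248 237.5651 224.6856 293.3135]
0.015 0.012 [227.2449 249.3818 233.8623 221.348  297.1354]
0.017 0.008 [235.651  259.6761 242.8266 229.2609 291.8977]
0.017 0.01 [232.1236 255.5111 239.1056 225.9082 295.793 ]
0.017 0.012 [228.574  251.3144 235.3597 222.5355 299.6601]
0.019 0.008 [237.0917 261.7763 244.4512 230.5473 294.4018]
0.019 0.01 [233.5252 257.5569 240.6867 227.1593 298.3441]
0.019 0.012 [229.936  253.305  236.8967 223.7508 302.2572]
```

View pics/w9c.png

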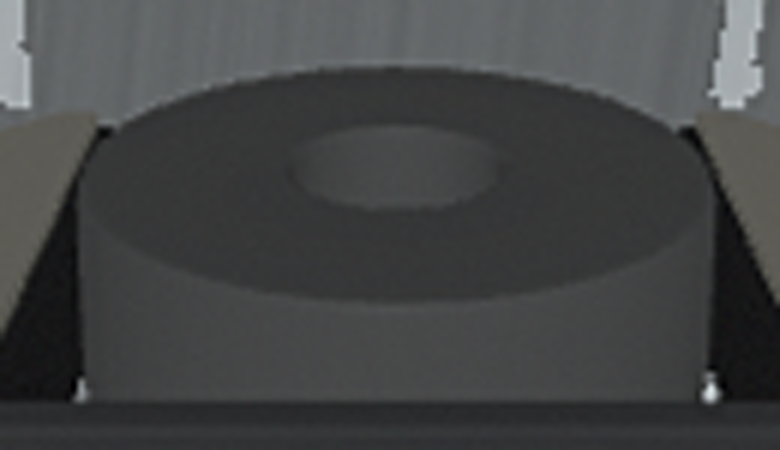

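Request:
send_rows --series '[{"dx":0.2,"dy":0.3,"dz":-0.06,"wx":0.002,"wy":-0.001,"wz":0.001,"fingers":255},{"dx":-0.06,"dy":0.6,"dz":0,"wx":0,"wy":0,"wz":0,"fingers":255},{"dx":-0.09,"dy":0.6,"dz":0,"wx":0,"wy":0,"wz":0,"fingers":255},{"dx":-0.09,"dy":0.6,"dz":0,"wx":0,"wy":0,"wz":0,"fingers":255},{"dx":-0.04,"dy":0.2,"dz":0,"wx":0,"wy":0,"wz":0,"fingers":255},{"dx":0,"dy":0,"dz":0,"wx":0,"wy":0,"wz":0,"fingers":255}]'

```text
t: 15.83
tool_pos: [0.5326, 0.0746, 0.1124]
orientation: [-2.069, -2.363, 0.002]
force: [-0.9, 0.2, -1.0]
opening: 0.0553
```

```bash
python3 -c "
from h import *
rep(.017)"
```

```text
t 15.83 pos [0.5326 0.0746 0.1124] yaw(toolx) 97.59 zdir [-0.0015 -0.0003 -1.    ] F [-0.8565  0.1557 -1.0268] open 0.0553 q [ 0.0439  0.041   1.7807 -0.0002  1.3214 -0.0884]
part: xs 162.7 lat -0.95 h -0.64 mm yawerr -0.0029 tilt corr wx 0.0003 wy -0.0015 F axial -0.3 lat -0.8
```

Request:
send_rows --series '[{"dx":0.08,"dy":0.1,"dz":0.06,"wx":0,"wy":-0.001,"wz":0.002,"fingers":255},{"dx":-0.03,"dy":0.4,"dz":0,"wx":0,"wy":0,"wz":0,"fingers":255},{"dx":-0.05,"dy":0.4,"dz":0,"wx":0,"wy":0,"wz":0,"fingers":255},{"dx":-0.05,"dy":0.4,"dz":0,"wx":0,"wy":0,"wz":0,"fingers":255},{"dx":-0.05,"dy":0.3,"dz":0,"wx":0,"wy":0,"wz":0,"fingers":255}]'

```text
t: 16.25
tool_pos: [0.5315, 0.092, 0.1131]
orientation: [2.067, 2.366, -0.001]
force: [0.4, -0.0, -0.2]
opening: 0.0554
```

```bash
python3 -c "
from h import *
rep(.017)"
```

```text
t 16.25 pos [0.5315 0.092  0.1131] yaw(toolx) 97.73 zdir [-0.0003 -0.0005 -1.    ] F [ 0.3801 -0.0062 -0.2312] open 0.0554 q [ 0.0766  0.0435  1.7767 -0.0005  1.3216 -0.0581]
part: xs 145.3 lat 0.35 h 0.08 mm yawerr -0.0004 tilt corr wx 0.0005 wy -0.0003 F axial 0.1 lat 0.4
```

Request:
send_rows --series '[{"dx":-0.06,"dy":0.3,"dz":0,"wx":0,"wy":0,"wz":0,"fingers":255},{"dx":-0.045,"dy":0.3,"dz":0,"wx":0,"wy":0,"wz":0,"fingers":255},{"dx":-0.045,"dy":0.3,"dz":0,"wx":0,"wy":0,"wz":0,"fingers":255},{"dx":-0.045,"dy":0.3,"dz":0,"wx":0,"wy":0,"wz":0,"fingers":255}]'

```text
t: 16.58
tool_pos: [0.5293, 0.1055, 0.1131]
orientation: [2.066, 2.366, -0.001]
force: [0.5, 1.0, -0.4]
opening: 0.0555
```

```bash
python3 -c "
from h import *
rep(.017)"
```

```text
t 16.58 pos [0.5293 0.1055 0.1131] yaw(toolx) 97.74 zdir [-0.0003 -0.0005 -1.    ] F [ 0.5     1.0296 -0.427 ] open 0.0555 q [ 0.102   0.0444  1.7759 -0.0005  1.3217 -0.033 ]
part: xs 131.7 lat -0.04 h 0.06 mm yawerr -0.0001 tilt corr wx 0.0005 wy -0.0003 F axial -1.0 lat 0.6
```

Request:
send_rows --series '[{"dx":-0.04,"dy":0.25,"dz":0,"wx":0,"wy":0,"wz":0,"fingers":255},{"dx":-0.04,"dy":0.25,"dz":0,"wx":0,"wy":0,"wz":0,"fingers":255},{"dx":-0.04,"dy":0.25,"dz":-0.02,"wx":0,"wy":0,"wz":0,"fingers":255},{"dx":-0.04,"dy":0.25,"dz":-0.02,"wx":0,"wy":0,"wz":0,"fingers":255}]'

```text
t: 16.92
tool_pos: [0.5287, 0.1152, 0.1139]
orientation: [2.065, 2.363, -0.001]
force: [-0.6, -1.2, 1.6]
opening: 0.056
```

```bash
python3 -c "
from h import *
rep(.017)"
```

```text
t 16.92 pos [0.5287 0.1152 0.1139] yaw(toolx) 97.72 zdir [ 0.0021 -0.0028 -1.    ] F [-0.6051 -1.1735  1.6144] open 0.0560 q [ 0.1219  0.0453  1.7734 -0.0032  1.3211 -0.012 ]
part: xs 121.9 lat 0.59 h 0.85 mm yawerr -0.0006 tilt corr wx 0.0028 wy 0.0021 F axial 1.1 lat -0.8
```

Request:
send_rows --series '[{"dx":-0.1,"dy":0.3,"dz":-0.07,"wx":0.003,"wy":0.002,"wz":0,"fingers":255},{"dx":-0.06,"dy":0.3,"dz":-0.03,"wx":0,"wy":0,"wz":0,"fingers":255},{"dx":-0.05,"dy":0.3,"dz":-0.03,"wx":0,"wy":0,"wz":0,"fingers":255},{"dx":-0.05,"dy":0.3,"dz":-0.03,"wx":0,"wy":0,"wz":0,"fingers":255}]'

```text
t: 17.25
tool_pos: [0.5269, 0.1282, 0.1133]
orientation: [2.067, 2.364, 0.003]
force: [0.8, -3.0, 3.3]
opening: 0.0553
```

```bash
python3 -c "
from h import *
rep(.017)"
```

```text
t 17.25 pos [0.5269 0.1282 0.1133] yaw(toolx) 97.69 zdir [ 0.0024  0.0005 -1.    ] F [ 0.7573 -2.9691  3.3144] open 0.0553 q [0.144  0.0481 1.7716 0.0001 1.3195 0.0097]
part: xs 108.9 lat 0.58 h 0.31 mm yawerr -0.0010 tilt corr wx -0.0005 wy 0.0024 F axial 3.0 lat 0.4
```

Request:
send_rows --series '[{"dx":-0.09,"dy":0.3,"dz":-0.05,"wx":0,"wy":0.002,"wz":0.001,"fingers":255},{"dx":-0.05,"dy":0.3,"dz":-0.01,"wx":0,"wy":0,"wz":0,"fingers":255},{"dx":-0.045,"dy":0.25,"dz":0,"wx":0,"wy":0,"wz":0,"fingers":255}]'

```text
t: 17.5
tool_pos: [0.5248, 0.1381, 0.1126]
orientation: [-2.066, -2.366, -0.002]
force: [-0.8, 0.3, -0.3]
opening: 0.0555
```

```bash
python3 -c "
from h import *
rep(.017)"
```

```text
t 17.50 pos [0.5248 0.1381 0.1126] yaw(toolx) 97.76 zdir [ 0.0002  0.0012 -1.    ] F [-0.8356  0.2585 -0.264 ] open 0.0555 q [0.162  0.0518 1.7691 0.0012 1.3204 0.0263]
part: xs 98.8 lat -0.15 h -0.38 mm yawerr 0.0002 tilt corr wx -0.0012 wy 0.0002 F axial -0.4 lat -0.8
```

Request:
send_rows --series '[{"dx":-0.02,"dy":0.2,"dz":0.02,"wx":-0.001,"wy":0,"wz":0,"fingers":255},{"dx":-0.02,"dy":0.2,"dz":0,"wx":0,"wy":0,"wz":0,"fingers":255},{"dx":-0.02,"dy":0.15,"dz":0,"wx":0,"wy":0,"wz":0,"fingers":255},{"dx":-0.015,"dy":0.1,"dz":0,"wx":0,"wy":0,"wz":0,"fingers":255}]'

```text
t: 17.83
tool_pos: [0.5232, 0.1461, 0.1118]
orientation: [-2.064, -2.367, 0.001]
force: [1.1, -0.6, 0.2]
opening: 0.0557
```

```bash
python3 -c "
from h import *
rep(.017)"
```

```text
t 17.83 pos [0.5232 0.1461 0.1118] yaw(toolx) 97.81 zdir [-0.0012  0.0003 -1.    ] F [ 1.0709 -0.6215  0.1769] open 0.0557 q [0.1775 0.0558 1.7666 0.0005 1.3204 0.041 ]
part: xs 90.6 lat -0.56 h -1.24 mm yawerr 0.0011 tilt corr wx -0.0003 wy -0.0012 F axial 0.8 lat 1.0
```

Request:
send_rows --series '[{"dx":0.02,"dy":0.1,"dz":0.05,"wx":0,"wy":0,"wz":0,"fingers":255},{"dx":-0.01,"dy":0.1,"dz":0,"wx":0,"wy":0,"wz":0,"fingers":255},{"dx":-0.01,"dy":0.1,"dz":0,"wx":0,"wy":0,"wz":0,"fingers":255}]'

```text
t: 18.08
tool_pos: [0.5227, 0.1495, 0.1118]
orientation: [-2.064, -2.366, 0.002]
force: [0.9, -0.3, 0.6]
opening: 0.0554
```

```bash
python3 -c "
from h import *
rep(.017)"
```

```text
t 18.08 pos [0.5227 0.1495 0.1118] yaw(toolx) 97.81 zdir [-0.0024  0.0005 -1.    ] F [ 0.9134 -0.3252  0.5889] open 0.0554 q [0.1836 0.058  1.7641 0.0009 1.3218 0.047 ]
part: xs 87.2 lat -0.59 h -1.17 mm yawerr 0.0011 tilt corr wx -0.0005 wy -0.0024 F axial 0.4 lat 0.9
```

Request:
send_rows --series '[{"dx":0.01,"dy":0.1,"dz":0.03,"wx":0,"wy":-0.002,"wz":0,"fingers":255},{"dx":-0.01,"dy":0.1,"dz":0,"wx":0,"wy":0,"wz":0,"fingers":255}]'

```text
t: 18.25
tool_pos: [0.5227, 0.1507, 0.1119]
orientation: [2.065, 2.367, -0.002]
force: [0.4, -9.5, 1.3]
opening: 0.0552
```

```bash
python3 -c "
from h import *
rep(.017)"
```

```text
t 18.25 pos [0.5227 0.1507 0.1119] yaw(toolx) 97.80 zdir [-0.0006 -0.0013 -1.    ] F [ 0.3525 -9.4644  1.3097] open 0.0552 q [ 0.1872  0.0574  1.7646 -0.0012  1.3205  0.0514]
part: xs 86.0 lat -0.51 h -1.05 mm yawerr 0.0008 tilt corr wx 0.0013 wy -0.0006 F axial 9.4 lat -0.9
```

Request:
send_rows --series '[{"dx":0,"dy":0,"dz":0,"wx":0,"wy":0,"wz":0,"fingers":0},{"dx":0,"dy":0,"dz":0,"wx":0,"wy":0,"wz":0,"fingers":0},{"dx":0,"dy":0,"dz":0,"wx":0,"wy":0,"wz":0,"fingers":0},{"dx":0,"dy":0,"dz":0,"wx":0,"wy":0,"wz":0,"fingers":0},{"dx":0,"dy":0,"dz":1.5,"wx":0,"wy":0,"wz":0,"fingers":0},{"dx":0,"dy":0,"dz":3,"wx":0,"wy":0,"wz":0,"fingers":0},{"dx":0,"dy":0,"dz":3,"wx":0,"wy":0,"wz":0,"fingers":0},{"dx":0,"dy":-1,"dz":1,"wx":0,"wy":0,"wz":0,"fingers":0},{"dx":0,"dy":-1,"dz":0,"wx":0,"wy":0,"wz":0,"fingers":0},{"dx":0,"dy":0,"dz":0,"wx":0,"wy":0,"wz":0,"fingers":0}]'

```text
t: 19.08
tool_pos: [0.5198, 0.1299, 0.1974]
orientation: [-2.061, -2.366, 0.007]
force: [1.0, -1.0, -0.1]
opening: 0.0928
```

```bash
python3 -c "
from h import *
rep()
im=robot.read_camera('wrist');cv2.imwrite('pics/w10.png',im[:,:,::-1]);rep()"
```

```text
t 19.08 pos [0.5198 0.1299 0.1974] yaw(toolx) 97.89 zdir [-0.0057 -0.0009 -1.    ] F [ 1.0077 -0.9727 -0.1128] open 0.0928 q [ 0.1493 -0.0268  1.6897 -0.0001  1.4845  0.0116]
part: xs 106.2 lat -6.09 h 85.92 mm yawerr 0.0024 tilt corr wx 0.0009 wy -0.0057 F axial 1.1 lat 0.9
t 19.13 pos [0.5196 0.1305 0.197 ] yaw(toolx) 97.87 zdir [-0.0061 -0.0005 -1.    ] F [ 0.3845 -1.3609  0.3172] open 0.0932 q [ 0.15   -0.0263  1.6898  0.0004  1.4842  0.0127]
part: xs 105.6 lat -6.15 h 85.55 mm yawerr 0.0020 tilt corr wx 0.0005 wy -0.0061 F axial 1.4 lat 0.2
```

View pics/w10.png

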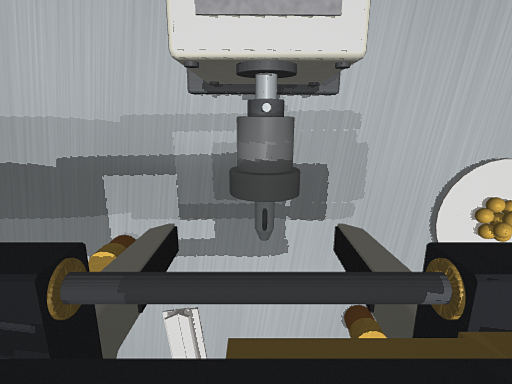

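Request:
send_rows --series '[{"dx":-0.6,"dy":-3.4,"dz":-0.3,"wx":0,"wy":-0.006,"wz":0.03,"fingers":0},{"dx":-0.6,"dy":-3.4,"dz":-0.8,"wx":0,"wy":0,"wz":0.03,"fingers":0},{"dx":-0.6,"dy":-3.4,"dz":-0.8,"wx":0,"wy":0,"wz":0.03,"fingers":0},{"dx":-0.6,"dy":-3.4,"dz":-0.8,"wx":0,"wy":0,"wz":0.025,"fingers":0},{"dx":-0.6,"dy":-3.4,"dz":-0.8,"wx":0,"wy":0,"wz":0,"fingers":0},{"dx":-0.6,"dy":-3.4,"dz":-0.8,"wx":0,"wy":0,"wz":0,"fingers":0},{"dx":-0.6,"dy":-3.4,"dz":-0.8,"wx":0,"wy":0,"wz":0,"fingers":0},{"dx":-0.6,"dy":-3.4,"dz":-0.8,"wx":0,"wy":0,"wz":0,"fingers":0},{"dx":-0.3,"dy":-2.0,"dz":-0.8,"wx":0,"wy":0,"wz":0,"fingers":0},{"dx":0,"dy":0,"dz":0,"wx":0,"wy":0,"wz":0,"fingers":0},{"dx":0,"dy":0,"dz":0,"wx":0,"wy":0,"wz":0,"fingers":0}]'

```text
t: 20.05
tool_pos: [0.4535, -0.1697, 0.1074]
orientation: [-1.904, -2.47, 0.007]
force: [-0.1, -0.2, 0.3]
opening: 0.0932
```

```bash
python3 -c "
from h import *
st()
im=robot.read_camera('wrist');cv2.imwrite('pics/w11.png',im[:,:,::-1]);st()"
```

```text
t 20.05 pos [ 0.4535 -0.1697  0.1074] yaw(toolx) 104.75 zdir [-0.0207  0.01   -0.9997] F [-0.0544 -0.159   0.3408] open 0.0932 q [-0.4638 -0.0786  1.9084 -0.0003  1.3348 -0.7213]
t 20.10 pos [ 0.4532 -0.1692  0.1071] yaw(toolx) 104.80 zdir [-0.0216  0.01   -0.9997] F [ 0.2194  0.0924 -0.0631] open 0.0927 q [-0.4629 -0.0785  1.9089 -0.0007  1.335  -0.7212]
```

View pics/w11.png

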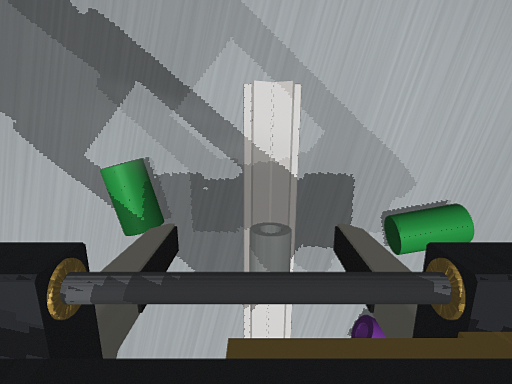

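```bash
python3 - <<'E'
from h import *
c=cam('wrist')
im=cv2.imread('pics/w11.png');cv2.imwrite('pics/w11c.png',cv2.resize(im[195:275,200:340],None,fx=5,fy=5,interpolation=cv2.INTER_CUBIC))
u=np.array([.249,-.9685,0])
m=onz(c,[[270.3,229.5]],.033);print(m,m+u*.0305)
m=onz(c,[[270.3,237]],.051);print(m,m+u*.0305)
m=onz(c,[[249.8,240],[291.3,240]],.036);print(m,m.mean(0))
E
```

```text
[[ 0.4688 -0.1877  0.033 ]] [[ 0.4764 -0.2173  0.033 ]]
[[ 0.4682 -0.1876  0.051 ]] [[ 0.4758 -0.2171  0.051 ]]
[[ 0.4542 -0.2003  0.036 ]
 [ 0.4881 -0.1911  0.036 ]] [ 0.4711 -0.1957  0.036 ]
```

View pics/w11c.png

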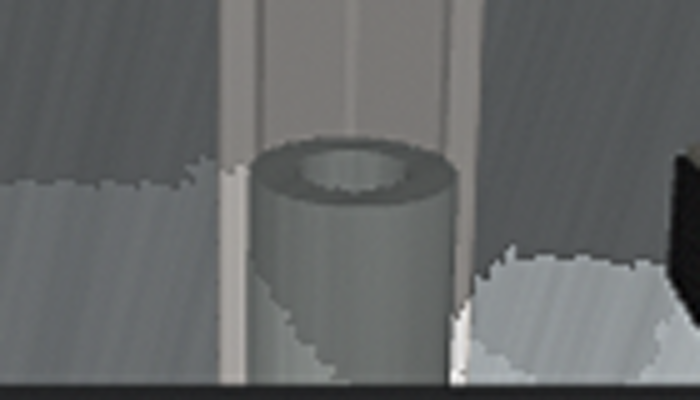

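Request:
send_rows --series '[{"dx":0.9,"dy":-2.0,"dz":-0.3,"wx":-0.01,"wy":-0.02,"wz":-0.005,"fingers":0},{"dx":0.9,"dy":-2.0,"dz":-0.8,"wx":0,"wy":0,"wz":0,"fingers":0},{"dx":0.2,"dy":-0.4,"dz":-1.5,"wx":0,"wy":0,"wz":0,"fingers":0},{"dx":-0.1,"dy":0,"dz":-1.5,"wx":0,"wy":0,"wz":0,"fingers":0},{"dx":0,"dy":0,"dz":0,"wx":0,"wy":0,"wz":0,"fingers":0},{"dx":0,"dy":0,"dz":0,"wx":0,"wy":0,"wz":0,"fingers":0}]'

```text
t: 20.6
tool_pos: [0.4751, -0.2075, 0.064]
orientation: [-1.914, -2.489, -0.003]
force: [0.9, -0.2, 0.9]
opening: 0.0931
```

```bash
python3 -c "
from h import *
st()"
```

```text
t 20.60 pos [ 0.4751 -0.2075  0.064 ] yaw(toolx) 104.89 zdir [-0.0002  0.0025 -1.    ] F [ 0.9452 -0.1692  0.9331] open 0.0931 q [-0.5123  0.0447  1.8714  0.0022  1.2268 -0.7728]
```

Remaining shift to (0.4763, -0.217, 0.0145): (+0.001, -0.0095, -0.0495).

Request:
send_rows --series '[{"dx":0,"dy":-0.9,"dz":-0.5,"wx":-0.002,"wy":0,"wz":-0.007,"fingers":0},{"dx":-0.1,"dy":-0.1,"dz":-1.3,"wx":0,"wy":0.003,"wz":0,"fingers":0},{"dx":-0.1,"dy":0,"dz":-1.3,"wx":0,"wy":0.003,"wz":0,"fingers":0},{"dx":0,"dy":0,"dz":-0.6,"wx":0,"wy":0,"wz":0,"fingers":0},{"dx":0,"dy":0,"dz":0,"wx":0,"wy":0,"wz":0,"fingers":0}]'

```text
t: 21.02
tool_pos: [0.4748, -0.2166, 0.0261]
orientation: [-1.919, -2.485, 0.005]
force: [-0.3, -0.2, -0.1]
opening: 0.0932
```

```bash
python3 -c "
from h import *
st()"
```

```text
t 21.02 pos [ 0.4748 -0.2166  0.0261] yaw(toolx) 104.64 zdir [-0.0037 -0.0011 -1.    ] F [-0.2728 -0.1541 -0.0506] open 0.0932 q [-0.5241  0.1088  1.8812 -0.003   1.1543 -0.7784]
```

Request:
send_rows --series '[{"dx":0.1,"dy":0,"dz":-0.6,"wx":0.001,"wy":-0.004,"wz":-0.005,"fingers":90},{"dx":0.05,"dy":0,"dz":-0.4,"wx":0,"wy":0,"wz":0,"fingers":90},{"dx":0,"dy":0,"dz":-0.1,"wx":0,"wy":0,"wz":0,"fingers":90},{"dx":0,"dy":0,"dz":0,"wx":0,"wy":0,"wz":0,"fingers":90},{"dx":0,"dy":0,"dz":0,"wx":0,"wy":0,"wz":0,"fingers":90}]'

```text
t: 21.43
tool_pos: [0.476, -0.2161, 0.0132]
orientation: [-1.927, -2.48, -0.001]
force: [0.4, -0.5, -0.2]
opening: 0.0643
```

```bash
python3 -c "
from h import *
st()"
```

```text
t 21.43 pos [ 0.476  -0.2161  0.0132] yaw(toolx) 104.31 zdir [-0.0005  0.001  -1.    ] F [ 0.3976 -0.5335 -0.213 ] open 0.0643 q [-0.5247  0.1287  1.8864  0.0007  1.1275 -0.7748]
```

Request:
send_rows --series '[{"dx":0,"dy":0,"dz":0.03,"wx":0,"wy":0,"wz":0,"fingers":255},{"dx":0,"dy":0,"dz":0,"wx":0,"wy":0,"wz":0,"fingers":255},{"dx":0,"dy":0,"dz":0,"wx":0,"wy":0,"wz":0,"fingers":255},{"dx":0,"dy":0,"dz":0,"wx":0,"wy":0,"wz":0,"fingers":255},{"dx":0,"dy":0,"dz":0,"wx":0,"wy":0,"wz":0,"fingers":255},{"dx":0,"dy":0,"dz":0,"wx":0,"wy":0,"wz":0,"fingers":255},{"dx":0,"dy":0,"dz":0,"wx":0,"wy":0,"wz":0,"fingers":255}]' --newtons 50

```text
t: 22.02
tool_pos: [0.4772, -0.2168, 0.0152]
orientation: [1.926, 2.479, 0.001]
force: [0.6, 0.1, -0.8]
opening: 0.0352
```

```bash
python3 -c "
from h import *
st()"
```

```text
t 22.02 pos [ 0.4772 -0.2168  0.0152] yaw(toolx) 104.32 zdir [ 0.0021 -0.0005 -1.    ] F [ 0.5634  0.0895 -0.7724] open 0.0352 q [-0.5247  0.1262  1.8849  0.0007  1.1285 -0.7749]
```

Request:
send_rows --series '[{"dx":0,"dy":0,"dz":1.0,"wx":0,"wy":0.002,"wz":0,"fingers":255},{"dx":0,"dy":0,"dz":2.8,"wx":0,"wy":0,"wz":0,"fingers":255},{"dx":0,"dy":0,"dz":2.8,"wx":0,"wy":0,"wz":0,"fingers":255},{"dx":0.4,"dy":1.5,"dz":1.5,"wx":0,"wy":0,"wz":-0.03,"fingers":255},{"dx":0.8,"dy":3,"dz":0.5,"wx":0,"wy":0,"wz":-0.03,"fingers":255},{"dx":0.8,"dy":3.2,"dz":0,"wx":0,"wy":0,"wz":-0.03,"fingers":255},{"dx":0.8,"dy":3.2,"dz":0,"wx":0,"wy":0,"wz":-0.025,"fingers":255},{"dx":0.8,"dy":3.2,"dz":0,"wx":0,"wy":0,"wz":0,"fingers":255},{"dx":0.8,"dy":3.2,"dz":0,"wx":0,"wy":0,"wz":0,"fingers":255},{"dx":0.7,"dy":2.5,"dz":0,"wx":0,"wy":0,"wz":0,"fingers":255},{"dx":0.4,"dy":1.5,"dz":0,"wx":0,"wy":0,"wz":0,"fingers":255},{"dx":0,"dy":0,"dz":0,"wx":0,"wy":0,"wz":0,"fingers":255},{"dx":0,"dy":0,"dz":0,"wx":0,"wy":0,"wz":0,"fingers":255}]'

```text
t: 23.1
tool_pos: [0.5328, 0.0057, 0.1156]
orientation: [2.076, 2.353, 0.005]
force: [-1.1, -0.1, -1.2]
opening: 0.0355
```

```bash
python3 -c "
from h import *
rep(.0178)"
```

```text
t 23.10 pos [0.5328 0.0057 0.1156] yaw(toolx) 97.17 zdir [ 0.0048  0.0001 -1.    ] F [-1.0518 -0.1303 -1.2362] open 0.0355 q [-0.0859  0.018   1.7979  0.0005  1.3209 -0.2112]
part: xs 231.0 lat -10.12 h 3.43 mm yawerr -0.0101 tilt corr wx -0.0001 wy 0.0048 F axial -0.0 lat -1.1
```

Request:
send_rows --series '[{"dx":0.3,"dy":1.5,"dz":-0.2,"wx":0,"wy":0.005,"wz":0.01,"fingers":255},{"dx":0.15,"dy":1.3,"dz":-0.1,"wx":0,"wy":0,"wz":0,"fingers":255},{"dx":0.05,"dy":0.8,"dz":0,"wx":0,"wy":0,"wz":0,"fingers":255},{"dx":0,"dy":0,"dz":0,"wx":0,"wy":0,"wz":0,"fingers":255},{"dx":0,"dy":0,"dz":0,"wx":0,"wy":0,"wz":0,"fingers":255}]'

```text
t: 23.52
tool_pos: [0.5376, 0.0402, 0.114]
orientation: [2.069, 2.363, -0.002]
force: [0.7, 0.1, -0.6]
opening: 0.0351
```

```bash
python3 -c "
from h import *
rep(.0178)
im=robot.read_camera('wrist');cv2.imwrite('pics/w12.png',im[:,:,::-1]);rep(.0178)"
```

```text
t 23.52 pos [0.5376 0.0402 0.114 ] yaw(toolx) 97.61 zdir [-0.0002 -0.0016 -1.    ] F [ 0.7416  0.102  -0.6218] open 0.0351 q [-0.0194  0.0417  1.7769 -0.0017  1.3231 -0.1517]
part: xs 197.5 lat -0.64 h 1.75 mm yawerr -0.0025 tilt corr wx 0.0016 wy -0.0002 F axial -0.0 lat 0.7
t 23.57 pos [0.5376 0.04   0.114 ] yaw(toolx) 97.59 zdir [-0.0001 -0.0016 -1.    ] F [-0.3208  1.1318  0.1118] open 0.0354 q [-0.0197  0.0416  1.777  -0.0016  1.3231 -0.1518]
part: xs 197.6 lat -0.65 h 1.77 mm yawerr -0.0028 tilt corr wx 0.0016 wy -0.0001 F axial -1.2 lat -0.2
```

View pics/w12.png

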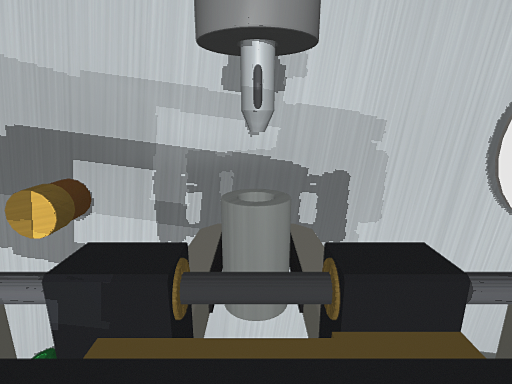

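```bash
python3 - <<'E'
from h import *
im=cv2.imread('pics/w12.png');cv2.imwrite('pics/w12c.png',cv2.resize(im[180:330,200:310],None,fx=4,fy=4,interpolation=cv2.INTER_CUBIC))
K,T=np.array(robot.camera_info('wrist')['intrinsics']),np.array(robot.camera_info('wrist')['tool_from_camera'])
c=(K,T)
for hz in (.016,.0178,.0196):
    for off in (0.0285,.0305,.0325):
        o2=off-.061
        print(hz,off,'facetop, bore top, bore bot, facebot, reartop',proj(c,[[off,0,-hz-.018],[off,0,-hz-.0095],[off,0,-hz+.0095],[off,0,-hz+.018],[o2,0,-hz-.018]])[:,1], proj(c,[[off,-.018,-hz],[off,.018,-hz]])[:,0])
E
```

```text
0.016 0.0285 facetop, bore top, bore bot, facebot, reartop [207.9425 202.9071 193.48   189.915  322.4424] [222.2516 291.7341]
0.016 0.0305 facetop, bore top, bore bot, facebot, reartop [203.7585 198.9433 189.9338 186.5284 319.0507] [222.1428 291.8494]
0.016 0.0325 facetop, bore top, bore bot, facebot, reartop [199.544  194.9523 186.3658 183.1222 315.6368] [222.0334 291.9654]
0.0178 0.0285 facetop, bore top, bore bot, facebot, reartop [209.0873 203.9253 194.2814 190.6412 324.7961] [221.8699 292.1441]
0.0178 0.0305 facetop, bore top, bore bot, facebot, reartop [204.8535 199.9168 190.6994 187.222  321.3728] [221.7587 292.262 ]
0.0178 0.0325 facetop, bore top, bore bot, facebot, reartop [200.5884 195.8804 187.0952 183.7828 317.9268] [221.6467 292.3807]
0.0196 0.0285 facetop, bore top, bore bot, facebot, reartop [210.2618 204.9685 195.1002 191.3824 327.2048] [221.4795 292.5635]
0.0196 0.0305 facetop, bore top, bore bot, facebot, reartop [205.9771 200.9143 191.4817 187.93   323.7494] [221.3657 292.6842]
0.0196 0.0325 facetop, bore top, bore bot, facebot, reartop [201.6603 196.8316 187.8406 184.4571 320.2708] [221.2511 292.8057]
```

View pics/w12c.png

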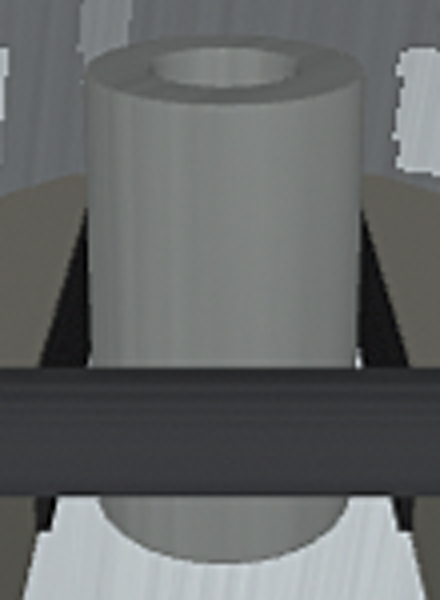

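Request:
send_rows --series '[{"dx":0.05,"dy":0.3,"dz":-0.1,"wx":0.001,"wy":0,"wz":0.003,"fingers":255},{"dx":-0.08,"dy":0.6,"dz":0,"wx":0,"wy":0,"wz":0,"fingers":255},{"dx":-0.09,"dy":0.6,"dz":0,"wx":0,"wy":0,"wz":0,"fingers":255},{"dx":-0.09,"dy":0.6,"dz":0,"wx":0,"wy":0,"wz":0,"fingers":255},{"dx":-0.03,"dy":0.2,"dz":0,"wx":0,"wy":0,"wz":0,"fingers":255},{"dx":0,"dy":0,"dz":0,"wx":0,"wy":0,"wz":0,"fingers":255}]'

```text
t: 24.07
tool_pos: [0.5346, 0.0633, 0.1128]
orientation: [2.069, 2.364, -0.002]
force: [1.0, 0.1, -0.7]
opening: 0.0356
```

```bash
python3 -c "
from h import *
rep(.017)"
```

```text
t 24.07 pos [0.5346 0.0633 0.1128] yaw(toolx) 97.61 zdir [-0.0005 -0.0008 -1.    ] F [ 1.0171  0.0542 -0.7406] open 0.0356 q [ 0.0232  0.041   1.7798 -0.0009  1.3213 -0.1095]
part: xs 174.2 lat -0.53 h -0.17 mm yawerr -0.0024 tilt corr wx 0.0008 wy -0.0005 F axial 0.1 lat 1.0
```

Request:
send_rows --series '[{"dx":0.0,"dy":0.3,"dz":0.02,"wx":0.001,"wy":0,"wz":0.002,"fingers":255},{"dx":-0.04,"dy":0.4,"dz":0,"wx":0,"wy":0,"wz":0,"fingers":255},{"dx":-0.05,"dy":0.4,"dz":0,"wx":0,"wy":0,"wz":0,"fingers":255},{"dx":-0.05,"dy":0.3,"dz":0,"wx":0,"wy":0,"wz":0,"fingers":255}]'

```text
t: 24.4
tool_pos: [0.5331, 0.0783, 0.1131]
orientation: [-2.066, -2.366, 0.0]
force: [-0.3, 0.4, -0.7]
opening: 0.0353
```

```bash
python3 -c "
from h import *
rep(.017)"
```

```text
t 24.40 pos [0.5331 0.0783 0.1131] yaw(toolx) 97.74 zdir [-0.0004  0.     -1.    ] F [-0.3384  0.3576 -0.7423] open 0.0353 q [ 0.0506  0.0419  1.7784  0.      1.3217 -0.0844]
part: xs 159.2 lat 0.04 h 0.10 mm yawerr -0.0003 tilt corr wx -0.0000 wy -0.0004 F axial -0.4 lat -0.3
```

Request:
send_rows --series '[{"dx":-0.04,"dy":0.3,"dz":0,"wx":0,"wy":0,"wz":0,"fingers":255},{"dx":-0.04,"dy":0.3,"dz":0,"wx":0,"wy":0,"wz":0,"fingers":255},{"dx":-0.04,"dy":0.3,"dz":0,"wx":0,"wy":0,"wz":0,"fingers":255},{"dx":-0.04,"dy":0.2,"dz":-0.01,"wx":0,"wy":0,"wz":0,"fingers":255}]'

```text
t: 24.73
tool_pos: [0.5315, 0.0905, 0.1132]
orientation: [2.066, 2.366, -0.001]
force: [0.5, -1.0, 0.9]
opening: 0.0355
```

```bash
python3 -c "
from h import *
rep(.017)"
```

```text
t 24.73 pos [0.5315 0.0905 0.1132] yaw(toolx) 97.75 zdir [ 0.     -0.0006 -1.    ] F [ 0.4628 -1.      0.8561] open 0.0355 q [ 0.074   0.0424  1.7777 -0.0006  1.3215 -0.0612]
part: xs 146.8 lat 0.10 h 0.16 mm yawerr 0.0001 tilt corr wx 0.0006 wy 0.0000 F axial 1.1 lat 0.3
```

Request:
send_rows --series '[{"dx":-0.05,"dy":0.3,"dz":-0.03,"wx":0.001,"wy":0,"wz":0,"fingers":255},{"dx":-0.05,"dy":0.3,"dz":-0.03,"wx":0.001,"wy":0,"wz":0,"fingers":255},{"dx":-0.05,"dy":0.3,"dz":-0.03,"wx":0.001,"wy":0,"wz":0,"fingers":255}]'

```text
t: 24.98
tool_pos: [0.5308, 0.0998, 0.1133]
orientation: [2.066, 2.366, 0.005]
force: [1.0, -1.9, 1.7]
opening: 0.0353
```

```bash
python3 -c "
from h import *
rep(.017)"
```

```text
t 24.98 pos [0.5308 0.0998 0.1133] yaw(toolx) 97.73 zdir [ 0.0021  0.002  -1.    ] F [ 0.9702 -1.858   1.7001] open 0.0353 q [ 0.0897  0.0422  1.7776  0.0018  1.3194 -0.0457]
part: xs 137.5 lat 0.62 h 0.29 mm yawerr -0.0003 tilt corr wx -0.0020 wy 0.0021 F axial 2.0 lat 0.7
```

Request:
send_rows --series '[{"dx":-0.09,"dy":0.25,"dz":-0.04,"wx":-0.002,"wy":0.002,"wz":0,"fingers":255},{"dx":-0.05,"dy":0.2,"dz":-0.03,"wx":0,"wy":0,"wz":0,"fingers":255},{"dx":-0.03,"dy":0.15,"dz":-0.02,"wx":0,"wy":0,"wz":0,"fingers":255}]'

```text
t: 25.23
tool_pos: [0.5295, 0.1066, 0.113]
orientation: [2.066, 2.365, 0.001]
force: [0.7, -0.9, 1.9]
opening: 0.0356
```

```bash
python3 -c "
from h import *
rep(.017)"
```

```text
t 25.23 pos [0.5295 0.1066 0.113 ] yaw(toolx) 97.73 zdir [ 0.0014 -0.0002 -1.    ] F [ 0.6692 -0.929   1.9398] open 0.0356 q [ 0.1039  0.0438  1.7766 -0.0003  1.3198 -0.0309]
part: xs 130.6 lat 0.28 h 0.00 mm yawerr -0.0004 tilt corr wx 0.0002 wy 0.0014 F axial 1.0 lat 0.5
```

Request:
send_rows --series '[{"dx":-0.05,"dy":0.12,"dz":-0.02,"wx":0,"wy":0.001,"wz":0,"fingers":255},{"dx":-0.02,"dy":0.1,"dz":-0.01,"wx":0,"wy":0,"wz":0,"fingers":255},{"dx":-0.02,"dy":0.1,"dz":-0.01,"wx":0,"wy":0,"wz":0,"fingers":255}]'

```text
t: 25.48
tool_pos: [0.5287, 0.1101, 0.1128]
orientation: [2.066, 2.366, 0.0]
force: [0.6, -2.8, 1.7]
opening: 0.0354
```

```bash
python3 -c "
from h import *
rep(.017)"
```

```text
t 25.48 pos [0.5287 0.1101 0.1128] yaw(toolx) 97.74 zdir [ 0.0008 -0.0004 -1.    ] F [ 0.614  -2.8074  1.7185] open 0.0354 q [ 0.1108  0.0445  1.7763 -0.0005  1.3201 -0.0242]
part: xs 127.0 lat 0.00 h -0.18 mm yawerr -0.0002 tilt corr wx 0.0004 wy 0.0008 F axial 2.9 lat 0.2
```

Request:
send_rows --series '[{"dx":-0.015,"dy":0.1,"dz":0,"wx":0,"wy":0,"wz":0,"fingers":255},{"dx":-0.015,"dy":0.08,"dz":0,"wx":0,"wy":0,"wz":0,"fingers":255}]'

```text
t: 25.65
tool_pos: [0.5286, 0.1111, 0.1129]
orientation: [2.065, 2.364, -0.001]
force: [1.5, -7.6, 3.2]
opening: 0.0356
```

```bash
python3 -c "
from h import *
rep(.017)"
```

```text
t 25.65 pos [0.5286 0.1111 0.1129] yaw(toolx) 97.73 zdir [ 0.0012 -0.0022 -1.    ] F [ 1.459  -7.6008  3.239 ] open 0.0356 q [ 0.1138  0.0446  1.776  -0.0024  1.3201 -0.0204]
part: xs 126.0 lat -0.00 h -0.11 mm yawerr -0.0004 tilt corr wx 0.0022 wy 0.0012 F axial 7.7 lat 0.4
```

Request:
send_rows --series '[{"dx":-0.015,"dy":0.12,"dz":0,"wx":0.001,"wy":0,"wz":0,"fingers":255},{"dx":-0.015,"dy":0.12,"dz":0,"wx":0.001,"wy":0,"wz":0,"fingers":255}]'

```text
t: 25.82
tool_pos: [0.5286, 0.111, 0.1129]
orientation: [2.065, 2.362, -0.004]
force: [0.4, -7.6, 2.0]
opening: 0.0355
```

```bash
python3 -c "
from h import *
rep(.017)"
```

```text
t 25.82 pos [0.5286 0.111  0.1129] yaw(toolx) 97.68 zdir [ 0.0015 -0.0045 -1.    ] F [ 0.3728 -7.5867  2.03  ] open 0.0355 q [ 0.1154  0.0447  1.7758 -0.0048  1.3201 -0.0175]
part: xs 126.0 lat -0.02 h -0.08 mm yawerr -0.0012 tilt corr wx 0.0045 wy 0.0015 F axial 7.6 lat -0.7
```

Request:
send_rows --series '[{"dx":-0.02,"dy":0.16,"dz":0,"wx":0.004,"wy":0,"wz":0,"fingers":255},{"dx":-0.025,"dy":0.2,"dz":0,"wx":0.003,"wy":0,"wz":0,"fingers":255}]'

```text
t: 25.98
tool_pos: [0.5286, 0.1111, 0.1129]
orientation: [2.067, 2.361, -0.002]
force: [1.6, -13.0, 2.8]
opening: 0.0355
```

```bash
python3 -c "
from h import *
rep(.017)"
```

```text
t 25.98 pos [0.5286 0.1111 0.1129] yaw(toolx) 97.62 zdir [ 0.0019 -0.0033 -1.    ] F [  1.6327 -12.9952   2.7543] open 0.0355 q [ 0.1148  0.044   1.7765 -0.0037  1.3195 -0.0173]
part: xs 125.9 lat -0.03 h -0.08 mm yawerr -0.0023 tilt corr wx 0.0033 wy 0.0019 F axial 13.1 lat -0.1
```

Request:
send_rows --series '[{"dx":-0.03,"dy":0.23,"dz":0,"wx":0.004,"wy":0.001,"wz":0.002,"fingers":255},{"dx":-0.03,"dy":0.23,"dz":0,"wx":0.003,"wy":0,"wz":0.001,"fingers":255},{"dx":-0.03,"dy":0.23,"dz":0,"wx":0.003,"wy":0,"wz":0.001,"fingers":255}]'

```text
t: 26.23
tool_pos: [0.5286, 0.1111, 0.1129]
orientation: [2.064, 2.362, -0.003]
force: [1.5, -11.8, 2.2]
opening: 0.0357
```

```bash
python3 -c "
from h import *
rep(.017)"
```

```text
t 26.23 pos [0.5286 0.1111 0.1129] yaw(toolx) 97.70 zdir [ 0.0018 -0.0044 -1.    ] F [  1.4668 -11.8412   2.177 ] open 0.0357 q [ 0.1154  0.0444  1.7762 -0.0047  1.3197 -0.0178]
part: xs 125.9 lat -0.01 h -0.08 mm yawerr -0.0009 tilt corr wx 0.0044 wy 0.0018 F axial 11.9 lat -0.1
```

Steady at about 12 N. I'll go up slightly and hold for a second.

Request:
send_rows --series '[{"dx":-0.035,"dy":0.28,"dz":0,"wx":0.004,"wy":0.001,"wz":0,"fingers":255},{"dx":-0.035,"dy":0.28,"dz":0,"wx":0.004,"wy":0.001,"wz":0,"fingers":255},{"dx":-0.035,"dy":0.28,"dz":0,"wx":0.004,"wy":0.001,"wz":0,"fingers":255}]'

```text
t: 26.48
tool_pos: [0.5285, 0.1111, 0.1129]
orientation: [2.069, 2.36, -0.007]
force: [1.0, -14.2, 3.3]
opening: 0.0354
```

```bash
python3 -c "
from h import *
rep(.017)"
```

```text
t 26.48 pos [0.5285 0.1111 0.1129] yaw(toolx) 97.52 zdir [-0.0004 -0.0057 -1.    ] F [  0.9832 -14.1601   3.3075] open 0.0354 q [ 0.1162  0.0466  1.7739 -0.0058  1.3222 -0.0136]
part: xs 125.9 lat -0.08 h -0.09 mm yawerr -0.0039 tilt corr wx 0.0057 wy -0.0004 F axial 14.2 lat -0.9
```

Request:
send_rows --series '[{"dx":-0.035,"dy":0.3,"dz":0,"wx":0.005,"wy":0,"wz":0.003,"fingers":255},{"dx":-0.035,"dy":0.3,"dz":0,"wx":0.005,"wy":0,"wz":0.002,"fingers":255},{"dx":-0.035,"dy":0.3,"dz":0,"wx":0.005,"wy":0,"wz":0.002,"fingers":255},{"dx":-0.035,"dy":0.3,"dz":0,"wx":0.005,"wy":0,"wz":0.002,"fingers":255},{"dx":-0.035,"dy":0.3,"dz":0,"wx":0.005,"wy":0,"wz":0.002,"fingers":255},{"dx":-0.035,"dy":0.3,"dz":0,"wx":0.005,"wy":0,"wz":0.002,"fingers":255}]'

```text
t: 26.98
tool_pos: [0.5286, 0.1112, 0.1129]
orientation: [2.062, 2.366, -0.003]
force: [0.9, -14.6, 2.7]
opening: 0.0354
```

```bash
python3 -c "
from h import *
rep(.017)"
```

```text
t 26.98 pos [0.5286 0.1112 0.1129] yaw(toolx) 97.86 zdir [ 0.0015 -0.0037 -1.    ] F [  0.8667 -14.6021   2.74  ] open 0.0354 q [ 0.115   0.0447  1.7759 -0.0039  1.3199 -0.0212]
part: xs 125.9 lat 0.04 h -0.10 mm yawerr 0.0019 tilt corr wx 0.0037 wy 0.0015 F axial 14.6 lat -1.1
```

Seven rows or so at about 14.5 N. One more stretch completes the second.

Request:
send_rows --series '[{"dx":-0.035,"dy":0.3,"dz":0,"wx":0.005,"wy":0,"wz":0,"fingers":255},{"dx":-0.035,"dy":0.3,"dz":0,"wx":0.005,"wy":0,"wz":0,"fingers":255},{"dx":-0.035,"dy":0.3,"dz":0,"wx":0.004,"wy":0,"wz":0,"fingers":255},{"dx":-0.035,"dy":0.3,"dz":0,"wx":0.004,"wy":0,"wz":0,"fingers":255},{"dx":-0.035,"dy":0.3,"dz":0,"wx":0.004,"wy":0,"wz":0,"fingers":255},{"dx":-0.035,"dy":0.3,"dz":0,"wx":0.004,"wy":0,"wz":0,"fingers":255},{"dx":-0.035,"dy":0.3,"dz":0,"wx":0.004,"wy":0,"wz":0,"fingers":255},{"dx":-0.035,"dy":0.3,"dz":0,"wx":0.004,"wy":0,"wz":0,"fingers":255}]'

```text
t: 27.65
tool_pos: [0.5285, 0.1111, 0.1129]
orientation: [2.07, 2.353, -0.005]
force: [0.7, -15.7, 3.0]
opening: 0.0356
```

```bash
python3 -c "
from h import *
rep(.017)"
```

```text
t 27.65 pos [0.5285 0.1111 0.1129] yaw(toolx) 97.32 zdir [ 0.0035 -0.0072 -1.    ] F [  0.6522 -15.6854   2.9806] open 0.0356 q [ 0.1175  0.0431  1.7774 -0.0078  1.3184 -0.0083]
part: xs 125.9 lat -0.12 h -0.07 mm yawerr -0.0075 tilt corr wx 0.0072 wy 0.0035 F axial 15.6 lat -1.5
```

Request:
send_rows --series '[{"dx":0,"dy":0,"dz":0,"wx":0,"wy":0,"wz":0,"fingers":255},{"dx":0,"dy":0,"dz":0,"wx":0,"wy":0,"wz":0,"fingers":0},{"dx":0,"dy":0,"dz":0,"wx":0,"wy":0,"wz":0,"fingers":0},{"dx":0,"dy":0,"dz":0,"wx":0,"wy":0,"wz":0,"fingers":0},{"dx":0,"dy":0,"dz":0,"wx":0,"wy":0,"wz":0,"fingers":0},{"dx":0,"dy":0,"dz":0,"wx":0,"wy":0,"wz":0,"fingers":0},{"dx":0,"dy":0,"dz":1.5,"wx":0,"wy":0,"wz":0,"fingers":0},{"dx":0,"dy":0,"dz":3,"wx":0,"wy":0,"wz":0,"fingers":0},{"dx":0,"dy":0,"dz":3,"wx":0,"wy":0,"wz":0,"fingers":0},{"dx":0,"dy":-0.5,"dz":2,"wx":0,"wy":0,"wz":0,"fingers":0},{"dx":0,"dy":0,"dz":0,"wx":0,"wy":0,"wz":0,"fingers":0},{"dx":0,"dy":0,"dz":0,"wx":0,"wy":0,"wz":0,"fingers":0}]'

```text
t: 28.65
tool_pos: [0.5235, 0.1078, 0.2067]
orientation: [-2.072, -2.359, 0.013]
force: [-0.2, 0.1, -0.6]
opening: 0.093
```

```bash
python3 -c "
from h import *
rep()
c=cam('wrist');im=robot.read_camera('wrist');cv2.imwrite('pics/w13.png',im[:,:,::-1]);rep()
P=[[0,0,0]]
root=TIP-.135*U
for x in (35.4,75.4,95.4,156.4): print(x,proj(c,[root+U*x/1e3+[0,0,.0]]))
im=robot.read_camera('top');cv2.imwrite('pics/t13.png',im[:,:,::-1])"
```

```text
t 28.65 pos [0.5235 0.1078 0.2067] yaw(toolx) 97.41 zdir [-0.0066 -0.0054 -1.    ] F [-0.1972  0.1051 -0.5524] open 0.0930 q [ 0.1105 -0.0334  1.6791 -0.0047  1.5031 -0.0186]
part: xs 128.5 lat -5.34 h 95.22 mm yawerr -0.0059 tilt corr wx 0.0054 wy -0.0066 F axial -0.1 lat -0.2
t 28.70 pos [0.5237 0.1078 0.2068] yaw(toolx) 97.41 zdir [-0.0062 -0.0054 -1.    ] F [0.2994 1.0467 0.8501] open 0.0931 q [ 0.1105 -0.0334  1.6789 -0.0047  1.5028 -0.0185]
part: xs 128.5 lat -5.15 h 95.31 mm yawerr -0.0059 tilt corr wx 0.0054 wy -0.0062 F axial -1.0 lat 0.4
35.4 [[263.7579  84.5307]]
75.4 [[263.7238 137.8096]]
95.4 [[263.7078 162.7856]]
156.4 [[263.6629 232.9237]]
```

View pics/w13.png

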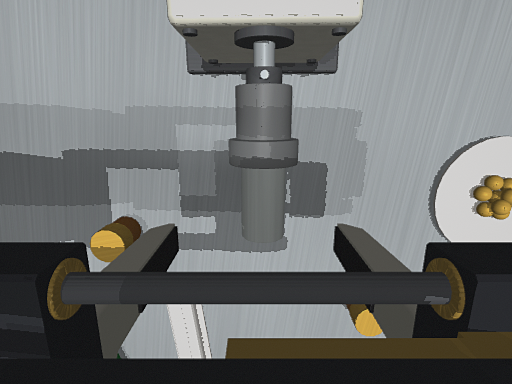

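View pics/t13.png

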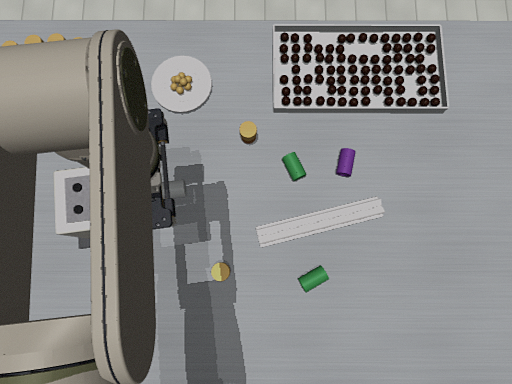

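```bash
python3 -c "
from h import *
im=cv2.imread('pics/w13.png');a=cv2.resize(im[60:250,215:315],None,fx=3,fy=3,interpolation=cv2.INTER_CUBIC)
s=robot.read_camera('side')[:,:,::-1];cv2.imwrite('pics/s13f.png',s);b=cv2.resize(s[185:285,205:315],(430,390),interpolation=cv2.INTER_CUBIC)
o=np.zeros((570,740,3),np.uint8);o[:570,:300]=a;o[:390,305:735]=b;cv2.imwrite('pics/f13.png',o)"
```

```text
(no output)
```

View pics/f13.png

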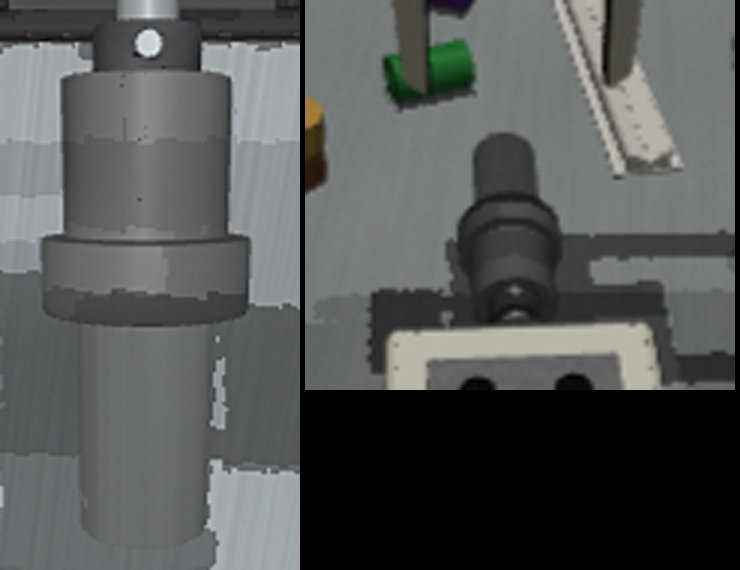

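```bash
python3 -c "
from h import *
c=cam('wrist');root=TIP-.135*U
for x,h in ((35.4,.022),(75.4,.028),(95.4,.028),(155.4,.018),(156.4,.018),(157.9,.018)): print(x,h,proj(c,[root+U*x/1e3+[0,0,h]]))
cs=cam('side')
for x,h in ((96,.018),(156.4,.018),(156.4,.015),(156.4,.021)): print(x,h,proj(cs,[root+U*x/1e3+[0,0,h]]))
s=cv2.imread('pics/s13f.png').mean(2)
print([int(s[r,255:258].mean()) for r in range(212,245)])
g=cv2.imread('pics/w13.png').mean(2);print([(r,int(g[r,258:270].mean())) for r in list(range(80,90))+list(range(134,144))+list(range(162,172))+list(range(236,246))])
"
```

```text
35.4 0.022 [[265.9167  80.7897]]
75.4 0.028 [[265.9675 140.5576]]
95.4 0.028 [[265.8957 168.8203]]
155.4 0.018 [[265.423  240.9245]]
156.4 0.018 [[265.4204 242.0834]]
157.9 0.018 [[265.4164 243.817 ]]
96 0.018 [[255.9909 235.672 ]]
156.4 0.018 [[254.397  218.0661]]
156.4 0.015 [[254.3901 219.1214]]
156.4 0.021 [[254.4039 217.0066]]
[122, 122, 123, 122, 122, 123, 116, 65, 59, 60, 59, 60, 59, 59, 61, 61, 61, 61, 61, 62, 61, 59, 40, 29, 42, 76, 77, 76, 65, 37, 44, 75, 64]
[(80, 83), (81, 85), (82, 77), (83, 104), (84, 129), (85, 132), (86, 132), (87, 132), (88, 131), (89, 131), (134, 112), (135, 114), (136, 125), (137, 128), (138, 129), (139, 130), (140, 80), (141, 70), (142, 123), (143, 131), (162, 70), (163, 70), (164, 69), (165, 68), (166, 68), (167, 67), (168, 55), (169, 114), (170, 112), (171, 109), (236, 106), (237, 105), (238, 105), (239, 106), (240, 106), (241, 106), (242, 102), (243, 109), (244, 109), (245, 109)]
```

All measured edges match the expected stack. The cap end is at row 242 with 242.1 predicted, and I see no gaps. Handing in.

```bash
python3 -c "
from h import *
st();print(robot.close_job())"
```

```text
t 28.80 pos [0.5226 0.1077 0.205 ] yaw(toolx) 97.41 zdir [-0.0094 -0.0059 -0.9999] F [-0.7274  0.2455 -0.2347] open 0.0930 q [ 0.1105 -0.032   1.6808 -0.0048  1.5028 -0.0185]
the job is handed in; nothing more can be done
None
```

The shaft is built up and the job is handed in at about 29 s of the 72 s allowed; `close_job` gives no verdict, so I don't know how it was judged. The wide roller went on first, then the narrow roller, then the end cap.

- **Seating:** I felt the stop collar about 35 mm out from the housing. The wide roller met it at about 7 N and the narrow roller met the wide one at about 9 N.
- **Press:** I pushed the cap home along the shaft, and it held still at about 14–16 N for roughly 1.2 s. The highest reading I took was 15.7 N, but I only read force at the end of each move, so shorter peaks would not show.
- **Last checks:** After letting go and lifting clear, the wrist and side views showed the parts touching, straight and without visible gaps. The end of the cap lies about 156 mm from the housing, as expected. The gripper was open and above the work.
- **Jars and look-alikes:** In the last top view both jars stood where they started, and I did not touch the green and purple look-alikes.
- **Disagreements:** The narrow roller read about 0.6 mm further out than expected when it was placed. The cap press then put the whole stack where expected. No check failed.

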